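Change the cartridges of the windowsill feeder dock and snap its cover on

ROBOT

A 7-joint arm with a two-finger parallel gripper is mounted at the origin on the work surface. World frame = base frame: x ahead of the robot, y to its left, z up, the work surface at z = 0. Lengths are in m, angles in rad, forces in N, time in s.
With the tool pointing down it reaches from about 0.425 to 0.875 m from the base axis. Payload 4.7 kg.
Tool frame: the origin (TCP) lies midway between the tips of the shut fingers; the grasp point (between the pads) lies 19 mm behind it; x points along the fingers, y is the direction in which the jaws open and shut, and the axes are right-handed (so a half turn about x gives the same grasp; the last joint's range is limited). The gripper opens to 87 mm and grips with 3 to 60 N. Pads are 19 mm wide; open, the fingers measure 117 mm over their backs; the gripper's body (75 mm by 190 mm) begins 51 mm behind the grasp point.
Start: joints at [-1.312, 0.321, -0.07, 1.45, 0.023, 1.371, -0.057], TCP at [0.158, 0.631, 0.223] pointing down, gripper open.
Joint ranges: [-2.86, 2.86], [-0.3, 2.09], [-1.38, 1.24], [0.06, 2.45], [-1.56, 4.7], [0.09, 2.05], [-2.69, 2.69]. Speed limits (rad/s): [2.57, 2.57, 3.14, 3.14, 3.14, 3.14, 3.14].

INTERFACE

Orientations are given as a rotation vector (axis times angle).
In Python, from bench import ctrl gives the robot as it stands. The module is installed in compiled form; this text tells all that it offers.
- The arm moves only by the shell command python3 -m jog 'ROWS' [FORCE]. ROWS is JSON, a list of rows, each an object with "rot": the turn, a rotation vector about the tool's x, y, z in units of 5 degrees (1.0 is 5 degrees), a list of three; "travel": the shift along the tool's x, y, z in units of 0.3 m (1.0 is 0.3 m), a list of three; "jaw": the closure, from -1 (fully open) to 1 (shut), so that 0 is half open. In form: [{"rot": [ax, ay, az], "travel": [tx, ty, tz], "jaw": jaw}, ...]. A call has 1 to 8 rows; each row shifts and turns the commanded pose from where the row before left it, along the tool's axes as they then stand; what a row does not reach is not made up. A row lasts 1/10 s, in which the tool goes at most 50 mm and 8.59 degrees, less where a joint would pass 70% of its speed; a pose out of reach is approached as far as the arm can. A call with a number of a shift or a turn outside -1 to 1 is refused whole. A call with a gripper value outside its range is refused whole. The fingers move at their own pace and stop on an object; FORCE is the grip in N (left out, the last holds). Time passes only in rows, so rows that do not move let the fingers close. It gives the time, the measured TCP pose, the force and the opening at its end, in the units of the state.
- ctrl.get_state(): the state, without advancing time (a new reading comes with each control period).
- ctrl.get_image(name): name is "scene" or "top"; returns the picture (420x560x3 uint8, red, green, blue); there is no depth.
- ctrl.camera_model(name): a dict with "mtx" (3x3 intrinsics, pixels), "extrinsics" (4x4, takes a point from world to camera coordinates). Camera axes: x right, y up, looking along -z (the intrinsics and any distortion apply to the point x, -y, -z); pixel columns grow to the right and rows downward; lengths in m; the calibration is good to about 2 mm. A picture is of the moment at which its call begins. camera_model takes no time and is no camera call.
- ctrl.close_job(): hands the job in, once; it reports no verdict.
The state is a dict: "time": time; "joint_positions": joint angles; "qd": joint speeds; "joint_torque": joint torques, N m; "position": TCP position; "tool_rot": TCP orientation; "ft_force": force on the tool from outside, world axes, zero at the start; "torque": the same for the moment, N m; "grip_width": opening from 0.0 (shut) to 1.0 (fully open).
Only numpy, scipy, OpenCV 4.12 (cv2) and the standard library are available. Lean on these libraries where they do the work, as an engineer would, in place of code of your own. Each camera call takes 0.05 s, during which the arm holds its last target.

TASK

Take the spent grey cartridges out of the green feeder dock and put them in the white tray. Load every pale feed cartridge lying on the sill into the dock, one to a lane in any lanes, nose first: lay it flat in the open lane and slide it under the hood until you feel it meet the hidden end stop, without ramming it. When that is done, set the clear cover over the lanes and press its corners down until all four clips have snapped and it lies flush on the dock. Leave the pot, the mist bottle and the label box alone.

Things in the scene. Friction and masses are not known exactly. Their poses are not given: they have to be found in the camera images.
- dock: Green feeder dock fixed to the sill, 190 (x) x 210 (y) x 44 mm. Origin on the sill; dock spans x -100 to +90 mm. +x points from the open end near the robot to the hood. On a 10 mm thick floor four lanes run along x, 30 mm wide, 40 mm apart, between round-topped ridges 12 mm high, open above up to x = +35 mm; beyond, a dark hood roofs them. White spring clips stand at y = +-95 mm.
- cover_seat (a point): Point on the dock's floor (10 mm above the sill) where the cover's origin lies when the cover is on; axes as the dock's. The cover has 1 mm play in y over the outer ridges and 2 to 3 mm in x between the hood and two low stops. Four spring clips, two at each long edge, give way sideways and snap back over the cover's lugs.
- lane1 (a point): Middle of a tunnel's mouth under the hood, on the lane's floor (10 mm above the sill), at dock x = +35 mm; axes as the dock's: the lane runs along x. The tunnel is 30 mm wide, 24 mm high and goes 40 mm in +x to a rigid hidden end stop. The hood's top is 44 mm above the sill.
- lane2 (a point): Middle of a tunnel's mouth under the hood, on the lane's floor (10 mm above the sill), at dock x = +35 mm; axes as the dock's: the lane runs along x. The tunnel is 30 mm wide, 24 mm high and goes 40 mm in +x to a rigid hidden end stop. The hood's top is 44 mm above the sill.
- lane3 (a point): Middle of a tunnel's mouth under the hood, on the lane's floor (10 mm above the sill), at dock x = +35 mm; axes as the dock's: the lane runs along x. The tunnel is 30 mm wide, 24 mm high and goes 40 mm in +x to a rigid hidden end stop. The hood's top is 44 mm above the sill.
- lane4 (a point): Middle of a tunnel's mouth under the hood, on the lane's floor (10 mm above the sill), at dock x = +35 mm; axes as the dock's: the lane runs along x. The tunnel is 30 mm wide, 24 mm high and goes 40 mm in +x to a rigid hidden end stop. The hood's top is 44 mm above the sill.
- cart1: Pale plastic feed cartridge, bar 120 (x) x 26 x 20 mm, about 0.12 kg; orange band near its nose (+x end). Origin: centre of underside. Orange upright grip tab centred at x = -32 mm, 12 mm thick (x), 22 mm wide (y), 20 to 46 mm above the underside. Two to four are present (None: absent), all alike. Home, nose on the stop, its origin is at dock x = +15 mm and the tab 52 mm before the tunnel mouth.
- cart2: Pale plastic feed cartridge, bar 120 (x) x 26 x 20 mm, about 0.12 kg; orange band near its nose (+x end). Origin: centre of underside. Orange upright grip tab centred at x = -32 mm, 12 mm thick (x), 22 mm wide (y), 20 to 46 mm above the underside. Two to four are present (None: absent), all alike. Home, nose on the stop, its origin is at dock x = +15 mm and the tab 52 mm before the tunnel mouth.
- cart3: Pale plastic feed cartridge, bar 120 (x) x 26 x 20 mm, about 0.12 kg; orange band near its nose (+x end). Origin: centre of underside. Orange upright grip tab centred at x = -32 mm, 12 mm thick (x), 22 mm wide (y), 20 to 46 mm above the underside. Two to four are present (None: absent), all alike. Home, nose on the stop, its origin is at dock x = +15 mm and the tab 52 mm before the tunnel mouth.
- cart4: Pale plastic feed cartridge, bar 120 (x) x 26 x 20 mm, about 0.12 kg; orange band near its nose (+x end). Origin: centre of underside. Orange upright grip tab centred at x = -32 mm, 12 mm thick (x), 22 mm wide (y), 20 to 46 mm above the underside. Two to four are present (None: absent), all alike. Home, nose on the stop, its origin is at dock x = +15 mm and the tab 52 mm before the tunnel mouth.
- spent1: Spent cartridge: the shape and size of a feed cartridge (bar 120 x 26 x 20 mm, tab centred at x = -32 mm, 12 mm thick, 20 to 46 mm above the underside), but dark grey with a blue tab and band. One or two are present (None: absent), each lying in a lane of the dock with its nose under the hood. Origin: centre of underside, +x towards the nose.
- spent2: Spent cartridge: the shape and size of a feed cartridge (bar 120 x 26 x 20 mm, tab centred at x = -32 mm, 12 mm thick, 20 to 46 mm above the underside), but dark grey with a blue tab and band. One or two are present (None: absent), each lying in a lane of the dock with its nose under the hood. Origin: centre of underside, +x towards the nose.
- spent3: Spent cartridge: the shape and size of a feed cartridge (bar 120 x 26 x 20 mm, tab centred at x = -32 mm, 12 mm thick, 20 to 46 mm above the underside), but dark grey with a blue tab and band. One or two are present (None: absent), each lying in a lane of the dock with its nose under the hood. Origin: centre of underside, +x towards the nose.
- spent4: Spent cartridge: the shape and size of a feed cartridge (bar 120 x 26 x 20 mm, tab centred at x = -32 mm, 12 mm thick, 20 to 46 mm above the underside), but dark grey with a blue tab and band. One or two are present (None: absent), each lying in a lane of the dock with its nose under the hood. Origin: centre of underside, +x towards the nose.
- tray: White open tray for spent cartridges, fixed to the sill, outside 110 (x) x 170 (y) x 25 mm, walls and floor 3 mm. Origin: centre of its underside.
- cover: Clear box open below, 86 (x) x 178 (y) x 56 mm tall, 0.18 kg, same after half a turn. Origin: centre of underside. Green handle bar in the middle of its top: 14 mm (x) x 56 mm (y), 56 to 86 mm above the underside. Set on the dock, x along the dock's x, it first rests on the clips some 9 mm high; each corner snaps down under roughly 10 N, the underside then on the dock's floor.
- corner1 (a point): Green dot on a corner of the cover's flat top, 37 mm (x) and 78 mm (y) from its middle: where to press it. 66 mm above the sill when that corner is clipped home, about 75 mm before.
- corner2 (a point): Green dot on a corner of the cover's flat top, 37 mm (x) and 78 mm (y) from its middle: where to press it. 66 mm above the sill when that corner is clipped home, about 75 mm before.
- corner3 (a point): Green dot on a corner of the cover's flat top, 37 mm (x) and 78 mm (y) from its middle: where to press it. 66 mm above the sill when that corner is clipped home, about 75 mm before.
- corner4 (a point): Green dot on a corner of the cover's flat top, 37 mm (x) and 78 mm (y) from its middle: where to press it. 66 mm above the sill when that corner is clipped home, about 75 mm before.
- pot: Bystander: terracotta flower pot (80 mm wide, 75 mm tall). Origin: centre of its underside.
- mister: Bystander: white mist bottle with a blue cap (60 mm wide, 95 mm tall). Origin: centre of its underside.
- labelbox: Bystander: blue box of blank plant labels (50 x 130 x 30 mm). Origin: centre of its underside.
Mind the look-alikes: they are no part of the job. Leave any red look-alike of the cart2 alone.

How it is judged:
On the way, in this order (a step that is already met when the one before it is completed fails the run):
1. the spent cartridges are in the tray and every feed cartridge present is fully home in a lane of the dock (x of cart1 in the frame of dock between 0.0105 and 0.02 m and z of cart1 in the frame of dock between 0.006 and 0.014 m and angle between the x axis of each of cart1, cart2, cart3, cart4 and the x axis of dock, either way round below 0.12 rad and y of cart1 in the frame of dock between -0.07 and 0.07 m and angle between each of cart1, cart2, cart3, cart4's own z axis and vertical below 0.1 rad and x of cart2 in the frame of dock between 0.0105 and 0.02 m and z of cart2 in the frame of dock between 0.006 and 0.014 m and y of cart2 in the frame of dock between -0.07 and 0.07 m and x of cart3 in the frame of dock between 0.0105 and 0.02 m and z of cart3 in the frame of dock between 0.006 and 0.014 m and y of cart3 in the frame of dock between -0.07 and 0.07 m and x of cart4 in the frame of dock between 0.0105 and 0.02 m and z of cart4 in the frame of dock between 0.006 and 0.014 m and y of cart4 in the frame of dock between -0.07 and 0.07 m and x of spent1 in the frame of tray between -0.05 and 0.05 m and y of spent1 in the frame of tray between -0.08 and 0.08 m and z of each of spent1, spent2, spent3, spent4 in the frame of tray below 0.02 m and x of spent2 in the frame of tray between -0.05 and 0.05 m and y of spent2 in the frame of tray between -0.08 and 0.08 m and x of spent3 in the frame of tray between -0.05 and 0.05 m and y of spent3 in the frame of tray between -0.08 and 0.08 m and x of spent4 in the frame of tray between -0.05 and 0.05 m and y of spent4 in the frame of tray between -0.08 and 0.08 m), for 0.2 s.
2. the cover is on the dock with all four corners snapped down (z of corner1 in the frame of dock between 0.063 and 0.0685 m and z of corner2 in the frame of dock between 0.063 and 0.0685 m and z of corner3 in the frame of dock between 0.063 and 0.0685 m and z of corner4 in the frame of dock between 0.063 and 0.0685 m and horizontal distance between cover and cover_seat below 0.008 m and angle between the x axis of cover and the x axis of dock, either way round below 0.08 rad), for 0.2 s.
At the end, for the whole second after the job is handed in: Every spent cartridge lies in the tray; every feed cartridge present lies flat in a lane, nose first, within 4.5 mm of the end stop; the cover is on the dock, centred within 8 mm, all four corners within 2.5 mm of fully down; everything is at rest (all of step 1 and all of step 2 and linear speed of each of cart1, cart2, cart3, cart4, spent1, spent2, spent3, spent4, cover below 0.02 m/s); the robot touches nothing.
It fails at once if a bystander (pot, mist bottle, label box) is moved more than 25 mm (distance of any of pot, mister, labelbox from where it was at the start of the episode above 0.025 m).
It fails at once if a cartridge is rammed against the dock with more than 60 N (contact force between any of cart1, cart2, cart3, cart4 and dock above 60 N).
Of spent1, spent2, spent3, spent4 only 1 to 2 are there at a start; the rules pass over those that are not, and their reading is None.
Of cart1, cart2, cart3, cart4 only 2 to 4 are there at a start; the rules pass over those that are not, and their reading is None.
At some moment in a run one of spent1, spent2, spent3, spent4, cover may be knocked a few centimetres aside while the robot is not near it.
It also fails if it takes over 210 s, if anything falls off the work surface, if the arm or the gripper's body presses on something with over 40 N, if the wrist force passes 120 N, or if a joint passes its speed limit or range.

## Working session

There is one attempt and no reset: what is moved stays moved. The work goes in short steps, Python scripts to look and compute and a shell command to move; the robot and the scene stay as the last step left them, time stands still between calls to the robot, and variables do not carry over. Pictures are saved under pics/ and viewed, and the job is handed in when it is done.

```bash
mkdir -p pics; cat > h.py <<'E'
from bench import ctrl
import cv2, numpy as np
from scipy.spatial.transform import Rotation as R
def snap(n,name):
    im=ctrl.get_image(n); cv2.imwrite(f'pics/{name}.png',im[:,:,::-1]); return im
def crop(src,dst,x0,y0,x1,y1,s):
    im=cv2.imread(f'pics/{src}.png')[y0:y1,x0:x1]; cv2.imwrite(f'pics/{dst}.png',cv2.resize(im,None,fx=s,fy=s,interpolation=cv2.INTER_CUBIC))
def px2w(n,u,v,z):
    m=ctrl.camera_model(n);K=np.array(m['mtx']);E=np.array(m['extrinsics'])
    d=np.linalg.inv(K)@[u,v,1]; d=np.array([d[0],-d[1],-d[2]])
    Rm=E[:3,:3]; c=-Rm.T@E[:3,3]; w=Rm.T@d
    return c+w*(z-c[2])/w[2]
def w2px(n,p):
    m=ctrl.camera_model(n);K=np.array(m['mtx']);E=np.array(m['extrinsics'])
    q=E[:3,:3]@np.array(p)+E[:3,3]; q=K@[q[0],-q[1],-q[2]]; return q[:2]/q[2]
def st():
    s=ctrl.get_state(); print('t',round(s['time'],2),'p',np.round(s['position'],4),'rv',np.round(s['tool_rot'],3),'f',np.round(s['ft_force'],1),'g',round(s['grip_width'],3)); return s
E
python3 - <<'E'
from h import *
s=st(); print(s); print(R.from_rotvec(s['tool_rot']).as_matrix().round(3))
for n in('scene','top'): snap(n,n+'0'); print(ctrl.camera_model(n))
E
```

```text
t 0.0 p [0.1575 0.63   0.2214] rv [ 0.191  1.562 -0.194] f [-0.7  0.1 -0. ] g 1.0
{'time': 0.0, 'joint_positions': array([-1.31188963,  0.32183866, -0.07004472,  1.45170766,  0.02264053,
        1.37082052, -0.056888  ]), 'qd': array([ 0.00014865,  0.00186694,  0.00034252, -0.00079293,  0.00027279,
       -0.00088048,  0.00011222]), 'joint_torque': array([ 9.40678115e-05, -4.91308486e+01, -4.03863313e-01, -3.12518513e+01,
       -6.39512180e-02,  4.43314039e-02,  1.90667220e-04]), 'position': array([0.15748765, 0.63003704, 0.22143468]), 'tool_rot': array([ 0.19061247,  1.56232891, -0.19373912]), 'ft_force': array([-0.71990868,  0.11691743, -0.00314769]), 'torque': array([ 0.02141196,  0.00184884, -0.04450881]), 'grip_width': 1.0001373712591621}
[[-0.     0.242  0.97 ]
 [-0.002  0.97  -0.242]
 [-1.    -0.002  0.   ]]
{'mtx': array([[531.56841902,   0.        , 279.52699528],
       [  0.        , 531.56841902, 210.51971939],
       [  0.        ,   0.        ,   1.        ]]), 'extrinsics': array([[-0.83692174,  0.54708596, -0.01609175,  0.43353863],
       [-0.41101058, -0.60879751,  0.67855427,  0.20059774],
       [ 0.3614309 ,  0.5745107 ,  0.73437399, -1.47531405],
       [ 0.        ,  0.        ,  0.        ,  1.        ]])}
{'mtx': array([[420.28122474,   0.        , 279.14389633],
       [  0.        , 420.28122474, 205.60743002],
       [  0.        ,   0.        ,   1.        ]]), 'extrinsics': array([[ 2.14433478e-03, -9.99997131e-01,  1.06802041e-03,
         1.43427307e-02],
       [ 9.75624253e-01,  2.32643320e-03,  2.19435424e-01,
        -5.64394168e-01],
       [-2.19437279e-01,  5.71443608e-04,  9.75626442e-01,
        -1.12947812e+00],
       [ 0.00000000e+00,  0.00000000e+00,  0.00000000e+00,
         1.00000000e+00]])}
```

View pics/top0.png

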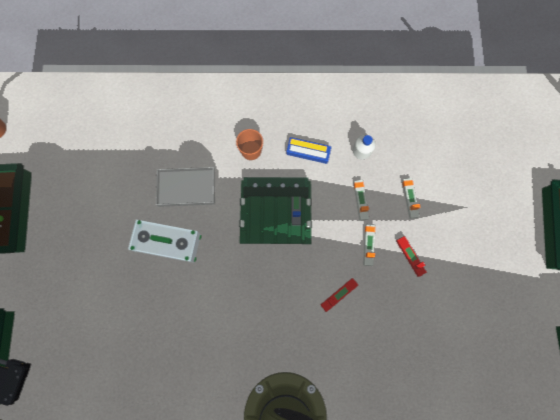

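View pics/scene0.png

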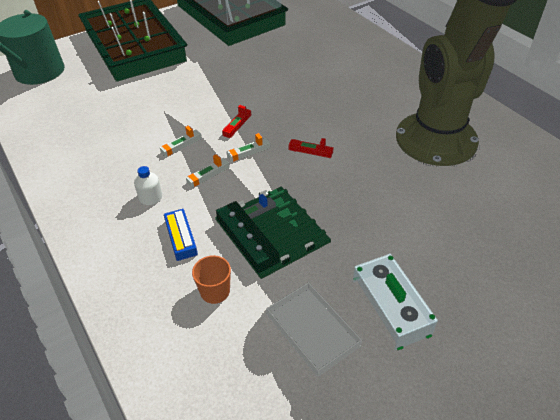

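```bash
python3 - <<'E'
from h import *
crop('top0','a',110,150,330,275,3.6)
crop('top0','b',300,160,450,270,5.3)
crop('scene0','c',200,170,345,280,5.4)
crop('scene0','d',130,100,290,200,5)
E
```

```text
(no output)
```

View pics/a.png

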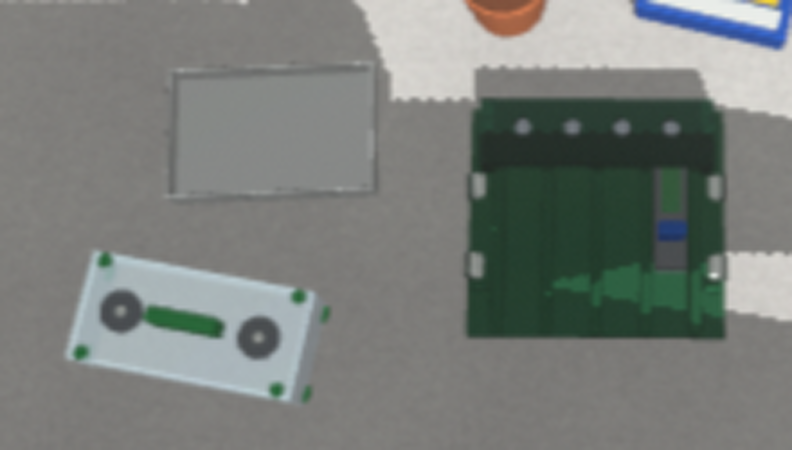

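View pics/b.png

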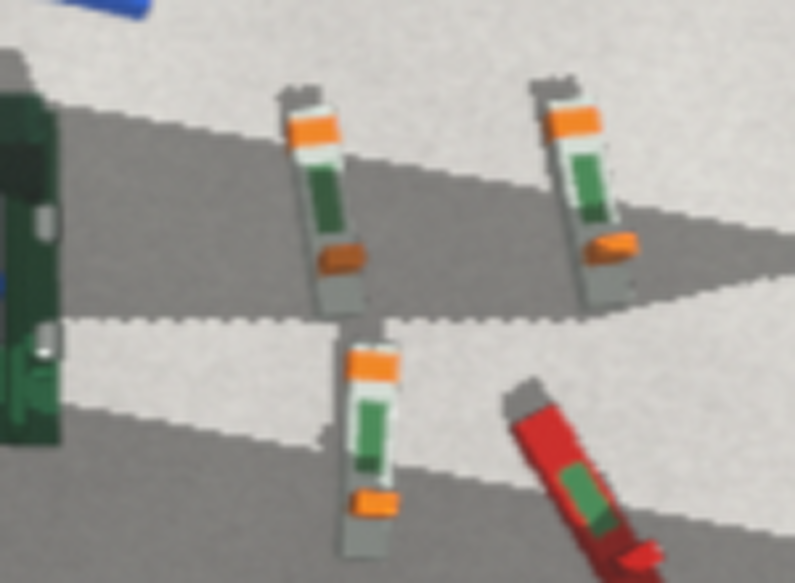

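View pics/c.png

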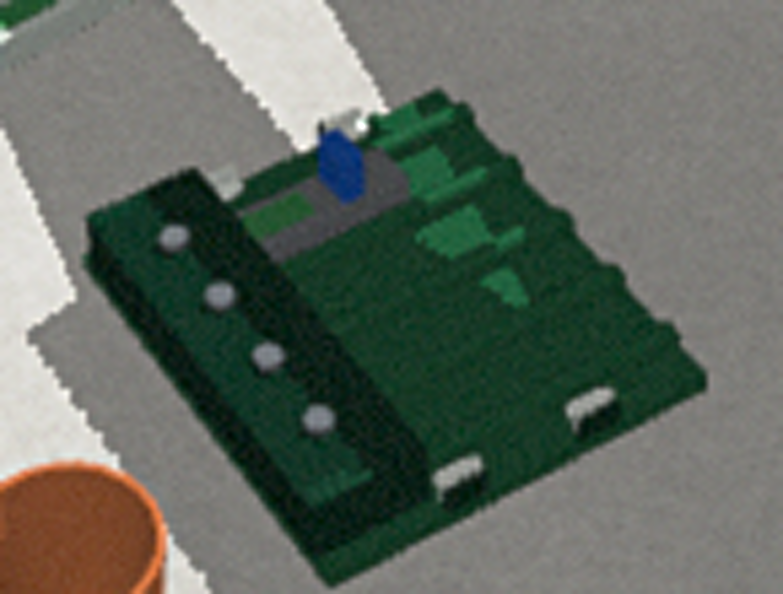

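View pics/d.png

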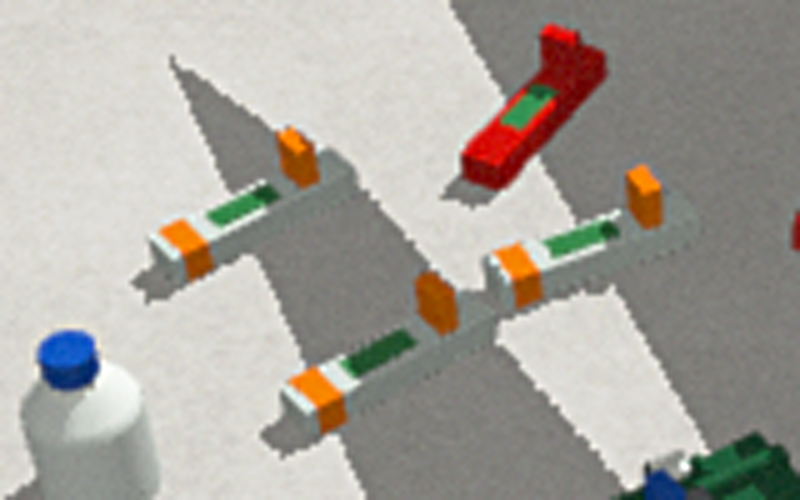

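```bash
python3 - <<'E'
from h import *
crop('top0','e',234,170,319,250,7.4)
crop('scene0','f',212,180,334,280,6)
crop('top0','g',348,170,424,270,6)
crop('scene0','i',155,120,270,192,6.9)
crop('top0','j',122,160,222,267,5.6)
E
```

```text
(no output)
```

View pics/e.png

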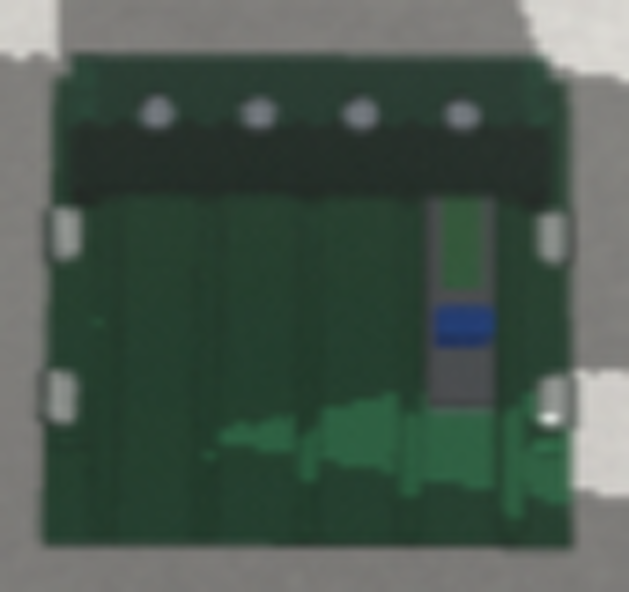

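View pics/f.png

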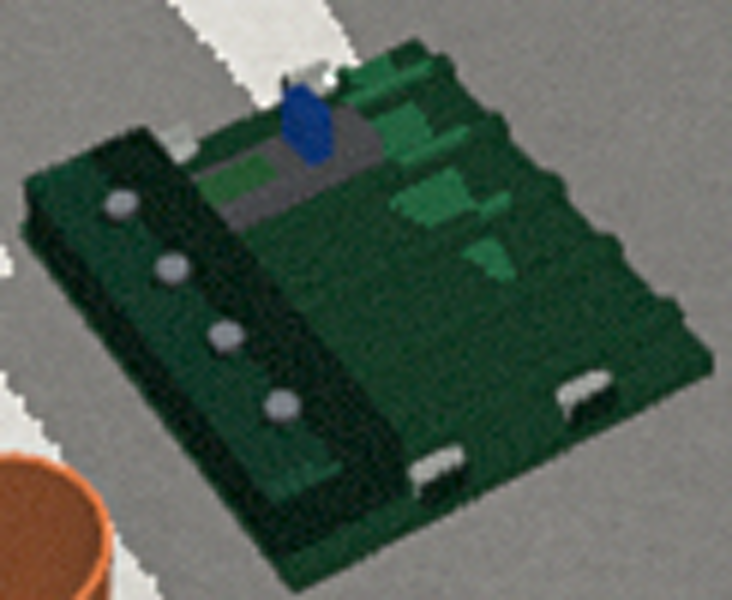

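View pics/g.png

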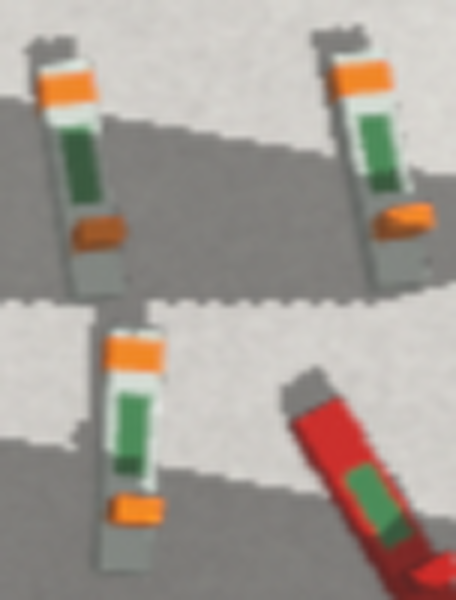

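View pics/i.png

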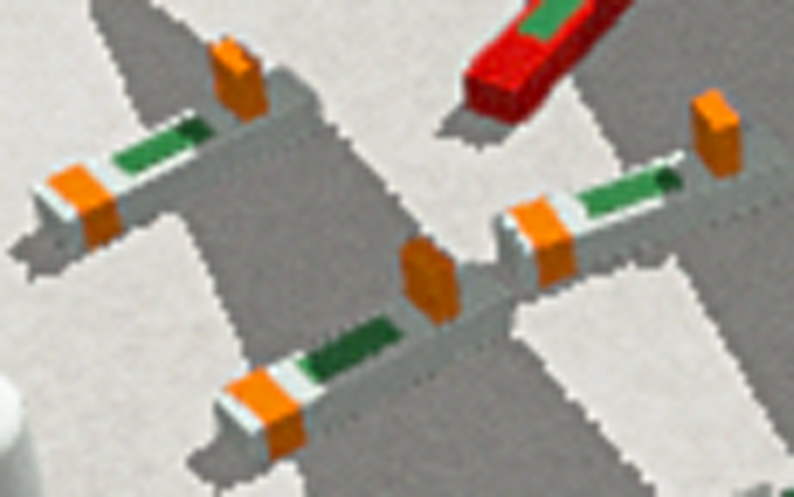

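View pics/j.png

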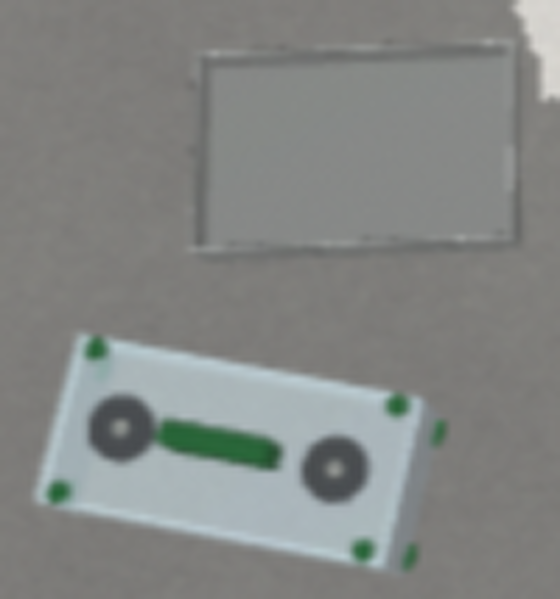

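```bash
cat > fit.py <<'E'
from h import *
from scipy.optimize import least_squares
def fit(obs,z0=0,guess=(0.55,0,0),show=True):
    # obs: list (cam,crop(x0,y0,s),X,Y,model xyz mm)
    def res(p):
        c,s=np.cos(p[2]),np.sin(p[2]);o=[]
        for n,(x0,y0,k),X,Y,m in obs:
            m=np.array(m)/1000
            w=[p[0]+c*m[0]-s*m[1],p[1]+s*m[0]+c*m[1],m[2]+z0]
            o+=list(w2px(n,w)-[x0+(X+.5)/k-.5,y0+(Y+.5)/k-.5])
        return np.array(o)
    r=least_squares(res,guess,loss='soft_l1')
    if show: print(np.round(res(r.x).reshape(-1,2),1).tolist())
    return r.x
E
python3 - <<'E'
from fit import *
e=(234,170,7.4);f=(212,180,6);g=(348,170,6);i=(155,120,6.9);j=(122,160,5.6)
T,S='top','scene'
print('dock',fit([(T,e,43,545,(-100,105,5)),(T,e,573,548,(-100,-105,5)),(S,f,713,372,(-100,105,0)),(S,f,297,592,(90,105,0)),(S,f,22,228,(90,-105,0)),(S,f,415,40,(-100,-105,10)),(T,e,310,125,(35,0,44)),(T,e,310,55,(90,0,44))]))
def cart(tp,sc,z0=0):
    m=[(-26,11,20),(-38,11,20),(-26,-11,46),(-38,-11,46),(-38,11,46),(-26,-11,20)]
    return [(S,i,*q,mm) for q,mm in zip(sc,m)]+[(T,g,*q,mm) for q,mm in zip(tp,[(-60,13,0),(-60,-13,0),(60,13,20),(60,-13,20)])]
A=cart([(72,299),(126,293),(37,70),(93,60)],[(440,325),(460,312),(402,243),(422,236),(458,265),(405,290)])+[(S,i,218,400,(60,-13,20))]
B=cart([(370,290),(430,283),(332,62),(387,53)],[(245,120),(268,107),(210,50),(230,37),(265,62),(215,93)])+[(S,i,37,188,(60,-13,20))]
C=cart([(97,568),(150,572),(107,330),(163,335)],[(722,177),(743,162),(692,98),(715,88),(740,120),(695,148)])+[(S,i,498,215,(60,-13,20))]
for n,q in zip('ABC',(A,B,C)): print(n,fit(q))
print('spent',fit([(T,e,428,410,(-60,13,10)),(T,e,495,410,(-60,-13,10)),(S,f,315,165,(-26,11,20)),(S,f,333,153,(-38,11,20)),(S,f,283,93,(-26,-11,46)),(S,f,300,83,(-38,-11,46)),(S,f,330,112,(-38,11,46)),(S,f,382,160,(-60,13,20)),(T,e,463,345,(-38,0,20))],z0=.01))
print('cover',fit([(T,j,96,349,(37,78,56)),(T,j,398,405,(37,-78,56)),(T,j,363,550,(-37,-78,56)),(T,j,59,492,(-37,78,56))],guess=(.45,.3,-.1)))
print('tray',fit([(T,j,199,48,(55,85,25)),(T,j,517,40,(55,-85,25)),(T,j,520,240,(-55,-85,25)),(T,j,195,252,(-55,85,25))],guess=(.55,.3,0)))
E
```

```text
[[-0.4, 0.0], [-0.1, 0.1], [-0.2, -0.4], [-0.8, 0.2], [-0.4, 1.3], [0.1, -1.0], [-0.2, 8.9], [-0.0, 0.1]]
dock [ 0.56397149  0.02717327 -0.00512162]
[[-0.4, -0.2], [0.4, -0.4], [-0.9, -0.1], [-0.1, -1.1], [-0.2, -1.1], [-0.3, 0.6], [-0.7, 1.7], [-1.1, 1.5], [-0.5, -0.7], [-1.2, -0.1], [-1.0, -0.7]]
A [ 0.59319778 -0.22603075  0.13105126]
[[0.2, -0.1], [0.4, -0.1], [-0.7, -1.1], [-0.0, -1.1], [-0.4, -1.0], [-0.1, 0.1], [-0.1, 1.4], [-1.6, 1.3], [-0.3, -0.9], [-0.9, -0.7], [-0.9, -0.3]]
B [ 0.59887678 -0.37439122  0.14708655]
[[-0.6, -0.1], [0.3, 0.6], [-0.5, -0.7], [0.1, -0.7], [0.3, -0.8], [-0.5, -0.5], [-0.9, 1.6], [-0.7, 1.6], [-0.1, -0.6], [-0.5, -0.8], [-0.7, -0.1]]
C [ 0.45902676 -0.24436298 -0.06821926]
[[-0.3, -0.1], [-0.4, -0.5], [-0.8, 0.6], [0.3, 0.4], [-1.2, -0.4], [0.2, -0.8], [0.4, -0.3], [0.1, -4.2], [-0.8, 0.4]]
spent [ 0.57716213 -0.029855    0.04272203]
[[0.1, -0.1], [-0.1, -0.0], [0.1, 0.0], [-0.1, 0.1]]
cover [ 0.46730304  0.34230705 -0.18288606]
[[0.1, 0.4], [0.3, -0.2], [-0.2, -0.1], [-0.2, -0.1]]
tray [0.63373705 0.29291637 0.0391084 ]
```

```bash
cat > go.py <<'E'
from h import *
import sys
x,y,z,yaw=map(float,sys.argv[1:5]) # yaw deg of tool y in world
s=st();Rm=R.from_rotvec(s['tool_rot'])
yr=np.radians(yaw);ty=np.array([np.cos(yr),np.sin(yr),0]);tx=np.array([0,0,-1.])
Rt=R.from_matrix(np.column_stack([tx,ty,np.cross(tx,ty)]))
d=np.array([x,y,z])-s['position']
print('rot units',np.round((Rm.inv()*Rt).as_rotvec(degrees=True)/5,2),'travel cur',np.round(Rm.inv().apply(d)/.3,3),'travel final',np.round(Rt.inv().apply(d)/.3,3))
E
python3 -m jog '[{"rot":[0.95,0,0],"travel":[0,0,0],"jaw":0},{"rot":[0.95,0,0],"travel":[0,0,0],"jaw":0},{"rot":[0.95,0,0],"travel":[0,0,0],"jaw":0},{"rot":[0.95,0,0],"travel":[0,0,0],"jaw":0},{"rot":[0.95,0,0],"travel":[0,0,0],"jaw":0},{"rot":[0.95,0,0],"travel":[0,0,0],"jaw":0},{"rot":[0.95,0,0],"travel":[0,0,0],"jaw":0},{"rot":[0.95,0,0],"travel":[0,0,0],"jaw":0}]' 20
python3 go.py 0.545 -0.03 0.15 0
```

```text
time: 0.9
position: [0.1575, 0.6303, 0.2219]
tool_rot: [0.71, 1.451, -0.712]
ft_force: [0.1, -0.1, 0.3]
grip_width: 0.513
t 0.9 p [0.1575 0.6303 0.2219] rv [ 0.71   1.451 -0.712] f [ 0.1 -0.1  0.3] g 0.513
rot units [7.56 0.01 0.01] travel cur [ 0.242 -0.327  2.531] travel final [0.24  1.292 2.201]
```

```bash
python3 -m jog '[{"rot":[0.945,0,0],"travel":[0,0,0],"jaw":0},{"rot":[0.945,0,0],"travel":[0,0,0],"jaw":0},{"rot":[0.945,0,0],"travel":[0,0,0],"jaw":0},{"rot":[0.945,0,0],"travel":[0,0,0],"jaw":0},{"rot":[0.945,0,0],"travel":[0,0,0],"jaw":0},{"rot":[0.945,0,0],"travel":[0,0,0],"jaw":0},{"rot":[0.945,0,0],"travel":[0,0,0],"jaw":0},{"rot":[0.945,0,0],"travel":[0,0,0],"jaw":0}]' 20
python3 -m jog '[{"rot":[0,0,0],"travel":[0,0.072,0.122],"jaw":0},{"rot":[0,0,0],"travel":[0,0.072,0.122],"jaw":0},{"rot":[0,0,0],"travel":[0,0.072,0.122],"jaw":0},{"rot":[0,0,0],"travel":[0,0.072,0.122],"jaw":0},{"rot":[0,0,0],"travel":[0,0.072,0.122],"jaw":0},{"rot":[0,0,0],"travel":[0,0.072,0.122],"jaw":0},{"rot":[0,0,0],"travel":[0,0.072,0.122],"jaw":0},{"rot":[0,0,0],"travel":[0,0.072,0.122],"jaw":0}]' 20
python3 -m jog '[{"rot":[0,0,0],"travel":[0,0.072,0.122],"jaw":0},{"rot":[0,0,0],"travel":[0,0.072,0.122],"jaw":0},{"rot":[0,0,0],"travel":[0,0.072,0.122],"jaw":0},{"rot":[0,0,0],"travel":[0,0.072,0.122],"jaw":0},{"rot":[0,0,0],"travel":[0,0.072,0.122],"jaw":0},{"rot":[0,0,0],"travel":[0,0.072,0.122],"jaw":0},{"rot":[0,0,0],"travel":[0,0.072,0.122],"jaw":0},{"rot":[0,0,0],"travel":[0,0.072,0.122],"jaw":0}]' 20
python3 go.py 0.545 -0.03 0.12 0
```

```text
time: 1.7
position: [0.1575, 0.6303, 0.2219]
tool_rot: [1.209, 1.208, -1.21]
ft_force: [0.1, 0.3, 0.6]
grip_width: 0.501
time: 2.5
position: [0.3317, 0.3365, 0.2223]
tool_rot: [1.207, 1.211, -1.207]
ft_force: [0.6, 0.6, 0.6]
grip_width: 0.498
time: 3.3
position: [0.5053, 0.0445, 0.2225]
tool_rot: [1.207, 1.211, -1.206]
ft_force: [0.2, 0.6, 0.2]
grip_width: 0.498
t 3.3 p [0.5053 0.0445 0.2225] rv [ 1.207  1.211 -1.206] f [0.2 0.6 0.2] g 0.498
rot units [ 0.04 -0.01 -0.  ] travel cur [0.341 0.131 0.249] travel final [0.342 0.132 0.248]
```

```bash
python3 -m jog '[{"rot":[0,0,0],"travel":[0.1,0.066,0.124],"jaw":0},{"rot":[0,0,0],"travel":[0.1,0.066,0.124],"jaw":0},{"rot":[0,0,0],"travel":[0.1,0,0],"jaw":0},{"rot":[0,0,0],"travel":[0.1,0,0],"jaw":0},{"rot":[0,0,0],"travel":[0.09,0,0],"jaw":0},{"rot":[0,0,0],"travel":[0,0,0],"jaw":0}]' 20
python3 - <<'E'
from h import *
st()
snap('scene','s1');snap('top','t1')
crop('scene','x',0,0,1,1,1) if 0 else crop('s1','s1c',190,130,340,260,5)
crop('t1','t1c',234,150,334,250,5.5)
E
```

```text
time: 3.9
position: [0.54, -0.0258, 0.0738]
tool_rot: [1.202, 1.215, -1.214]
ft_force: [0.2, -0.5, 0.4]
grip_width: 0.498
t 3.9 p [ 0.54   -0.0258  0.0738] rv [ 1.202  1.215 -1.214] f [ 0.2 -0.5  0.4] g 0.498
```

View pics/s1c.png

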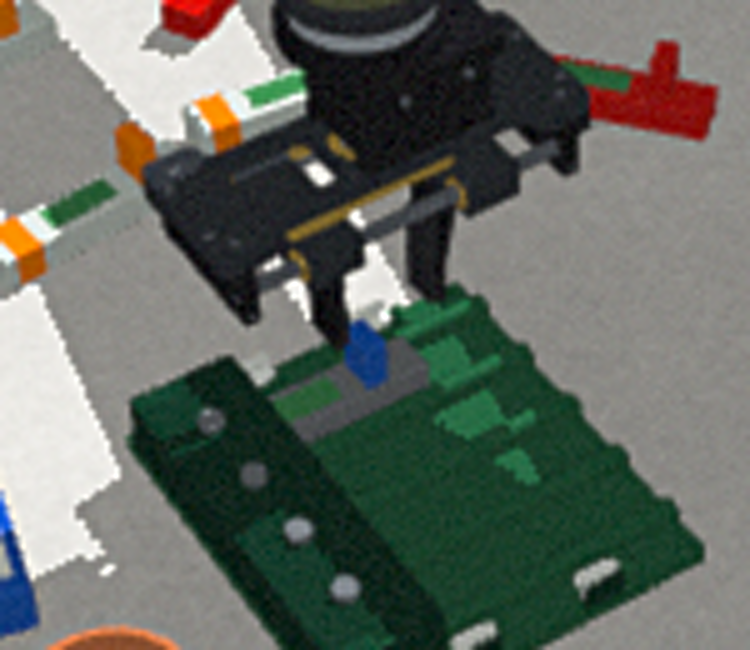

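View pics/t1c.png

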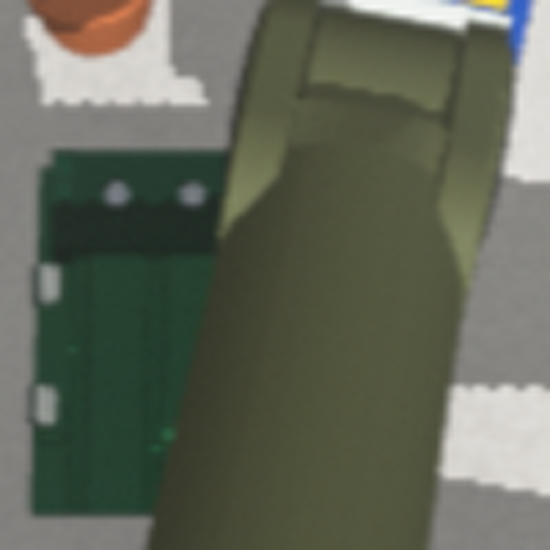

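```bash
python3 go.py 0.545 -0.031 0.033 0; python3 -m jog '[{"rot":[0,0,0],"travel":[0.03,0.008,0.008],"jaw":0},{"rot":[0,0,0],"travel":[0.04,0.008,0.008],"jaw":0},{"rot":[0,0,0],"travel":[0.04,0,0],"jaw":0},{"rot":[0,0,0],"travel":[0.025,0,0],"jaw":0},{"rot":[0,0,0],"travel":[0,0,0],"jaw":0}]' 20;python3 go.py 0.545 -0.031 0.033 0
```

```text
t 4.0 p [ 0.5433 -0.0258  0.0777] rv [ 1.206  1.211 -1.208] f [ 0.6  0.8 -0.2] g 0.497
rot units [0.03 0.01 0.01] travel cur [0.149 0.006 0.017] travel final [0.149 0.006 0.017]
time: 4.5
position: [0.5471, -0.0305, 0.0356]
tool_rot: [1.205, 1.212, -1.209]
ft_force: [-0.2, -0.1, -0.2]
grip_width: 0.501
t 4.5 p [ 0.5471 -0.0305  0.0356] rv [ 1.205  1.212 -1.209] f [-0.2 -0.1 -0.2] g 0.501
rot units [0.03 0.   0.03] travel cur [ 0.009 -0.007  0.002] travel final [ 0.009 -0.007  0.002]
```

Close on the tab.

```bash
python3 -m jog '[{"rot":[0,0,0],"travel":[0.007,-0.006,0],"jaw":0.3},{"rot":[0,0,0],"travel":[0,0,0],"jaw":1},{"rot":[0,0,0],"travel":[0,0,0],"jaw":1},{"rot":[0,0,0],"travel":[0,0,0],"jaw":1},{"rot":[0,0,0],"travel":[0,0,0],"jaw":1},{"rot":[0,0,0],"travel":[0,0,0],"jaw":1}]' 25;python3 go.py 0.545 -0.031 0.033 0
```

```text
time: 5.1
position: [0.5466, -0.0304, 0.0353]
tool_rot: [1.207, 1.211, -1.207]
ft_force: [-1.1, -0.6, 1.7]
grip_width: 0.136
t 5.1 p [ 0.5466 -0.0304  0.0353] rv [ 1.207  1.211 -1.207] f [-1.1 -0.6  1.7] g 0.136
rot units [ 0.04 -0.   -0.  ] travel cur [ 0.007 -0.005  0.002] travel final [ 0.008 -0.005  0.002]
```

```bash
python3 -m jog '[{"rot":[0,0,0],"travel":[0,-0.03,0],"jaw":1},{"rot":[0,0,0],"travel":[0,-0.03,0],"jaw":1},{"rot":[0,0,0],"travel":[0,-0.03,0],"jaw":1},{"rot":[0,0,0],"travel":[0,-0.03,0],"jaw":1},{"rot":[0,0,0],"travel":[0,-0.03,0],"jaw":1},{"rot":[0,0,0],"travel":[0,-0.03,0],"jaw":1},{"rot":[0,0,0],"travel":[0,0,0],"jaw":1}]' 25
python3 -m jog '[{"rot":[0,0,0],"travel":[-0.05,0,0],"jaw":1},{"rot":[0,0,0],"travel":[-0.07,0,0],"jaw":1},{"rot":[0,0,0],"travel":[-0.09,0,0],"jaw":1},{"rot":[0,0,0],"travel":[-0.09,0,0],"jaw":1},{"rot":[0,0,0],"travel":[-0.09,0,0],"jaw":1},{"rot":[0,0,0],"travel":[0,0,0],"jaw":1}]' 25
python3 - <<'E'
from h import *
st();snap('scene','s2')
E
python3 go.py 0.63 0.25 0.15 92
```

```text
time: 5.8
position: [0.4909, -0.0305, 0.0352]
tool_rot: [1.207, 1.213, -1.207]
ft_force: [-2.7, -0.8, 6.7]
grip_width: 0.136
time: 6.4
position: [0.4945, -0.0309, 0.1556]
tool_rot: [1.211, 1.207, -1.202]
ft_force: [0.0, -0.5, -1.7]
grip_width: 0.136
t 6.4 p [ 0.4945 -0.0309  0.1556] rv [ 1.211  1.207 -1.202] f [ 0.  -0.5 -1.7] g 0.136
t 6.45 p [ 0.4933 -0.0307  0.1536] rv [ 1.209  1.21  -1.204] f [-0.3  1.1 -1.2] g 0.136
rot units [-1.836e+01  1.000e-02 -4.000e-02] travel cur [ 0.015  0.459 -0.934] travel final [0.012 0.919 0.488]
```

View pics/s2.png

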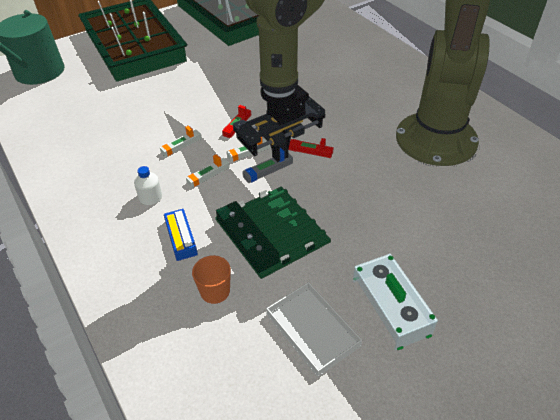

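```bash
python3 -m jog '[{"rot":[-0.95,0,0],"travel":[0,0,0],"jaw":1},{"rot":[-0.95,0,0],"travel":[0,0,0],"jaw":1},{"rot":[-0.95,0,0],"travel":[0,0,0],"jaw":1},{"rot":[-0.95,0,0],"travel":[0,0,0],"jaw":1},{"rot":[-0.95,0,0],"travel":[0,0,0],"jaw":1},{"rot":[-0.95,0,0],"travel":[0,0,0],"jaw":1},{"rot":[-0.95,0,0],"travel":[0,0,0],"jaw":1},{"rot":[-0.95,0,0],"travel":[0,0,0],"jaw":1}]' 25
python3 -m jog '[{"rot":[-0.95,0,0],"travel":[0,0,0],"jaw":1},{"rot":[-0.95,0,0],"travel":[0,0,0],"jaw":1},{"rot":[-0.95,0,0],"travel":[0,0,0],"jaw":1},{"rot":[-0.95,0,0],"travel":[0,0,0],"jaw":1},{"rot":[-0.95,0,0],"travel":[0,0,0],"jaw":1},{"rot":[-0.95,0,0],"travel":[0,0,0],"jaw":1},{"rot":[-0.95,0,0],"travel":[0,0,0],"jaw":1},{"rot":[-0.95,0,0],"travel":[0,0,0],"jaw":1}]' 25
python3 go.py 0.635 0.261 0.15 92.2
```

```text
time: 7.25
position: [0.491, -0.0309, 0.1504]
tool_rot: [0.702, 1.456, -0.706]
ft_force: [-0.1, -0.1, -1.6]
grip_width: 0.134
time: 8.05
position: [0.491, -0.0309, 0.1504]
tool_rot: [0.186, 1.566, -0.188]
ft_force: [-0.3, 1.2, -1.3]
grip_width: 0.133
t 8.05 p [ 0.491  -0.0309  0.1504] rv [ 0.186  1.566 -0.188] f [-0.3  1.2 -1.3] g 0.133
rot units [-3.17 -0.04  0.02] travel cur [-1.000e-03  1.059e+00  2.370e-01] travel final [0.001 0.954 0.517]
```

```bash
python3 -m jog '[{"rot":[-0.79,0,0],"travel":[0,0,0],"jaw":1},{"rot":[-0.79,0,0],"travel":[0,0,0],"jaw":1},{"rot":[-0.79,0,0],"travel":[0,0,0],"jaw":1},{"rot":[-0.79,0,0],"travel":[0,0,0],"jaw":1}]' 25
python3 -m jog '[{"rot":[0,0,0],"travel":[0,0.119,0.065],"jaw":1},{"rot":[0,0,0],"travel":[0,0.119,0.065],"jaw":1},{"rot":[0,0,0],"travel":[0,0.119,0.065],"jaw":1},{"rot":[0,0,0],"travel":[0,0.119,0.065],"jaw":1},{"rot":[0,0,0],"travel":[0,0.119,0.065],"jaw":1},{"rot":[0,0,0],"travel":[0,0.119,0.065],"jaw":1},{"rot":[0,0,0],"travel":[0,0.119,0.065],"jaw":1},{"rot":[0,0,0],"travel":[0,0.119,0.065],"jaw":1}]' 25
python3 go.py 0.635 0.261 0.03 92.2
python3 - <<'E'
from h import *
snap('scene','s3');snap('top','t3')
E
```

```text
time: 8.45
position: [0.491, -0.0309, 0.1504]
tool_rot: [-0.03, 1.574, 0.028]
ft_force: [0.8, 0.1, -1.2]
grip_width: 0.135
time: 9.25
position: [0.6379, 0.2611, 0.1497]
tool_rot: [-0.028, 1.574, 0.025]
ft_force: [1.2, -0.5, -1.2]
grip_width: 0.138
t 9.25 p [0.6379 0.2611 0.1497] rv [-0.028  1.574  0.025] f [ 1.2 -0.5 -1.2] g 0.138
rot units [-0.05 -0.04  0.02] travel cur [ 0.399  0.001 -0.008] travel final [ 0.399 -0.    -0.01 ]
```

View pics/s3.png

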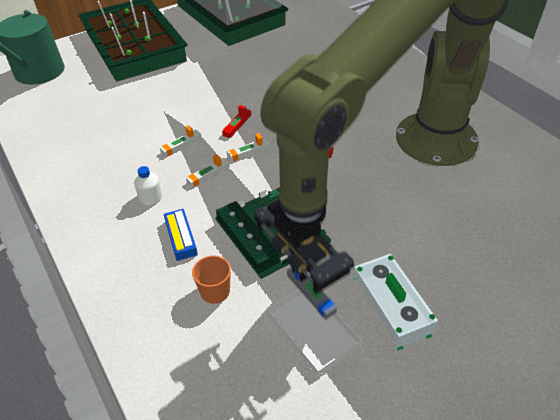

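```bash
python3 -m jog '[{"rot":[0,0,0],"travel":[0.1,0,0],"jaw":1},{"rot":[0,0,0],"travel":[0.1,0,0],"jaw":1},{"rot":[0,0,0],"travel":[0.08,0,0],"jaw":1},{"rot":[0,0,0],"travel":[0.06,0,0],"jaw":1},{"rot":[0,0,0],"travel":[0.04,0,0],"jaw":1},{"rot":[0,0,0],"travel":[0.015,0,0],"jaw":1},{"rot":[0,0,0],"travel":[0,0,0],"jaw":1}]' 25
python3 go.py 0.635 0.261 0.03 92.2
```

```text
time: 10.05
position: [0.6385, 0.26, 0.0332]
tool_rot: [-0.027, 1.571, 0.027]
ft_force: [-0.2, -0.5, -0.1]
grip_width: 0.133
t 10.05 p [0.6385 0.26   0.0332] rv [-0.027  1.571  0.027] f [-0.2 -0.5 -0.1] g 0.133
rot units [-0.05 -0.    0.  ] travel cur [ 0.011  0.004 -0.011] travel final [ 0.011  0.004 -0.011]
```

Lower a bit, release, rise.

```bash
python3 -m jog '[{"rot":[0,0,0],"travel":[0.012,0,0],"jaw":1},{"rot":[0,0,0],"travel":[0,0,0],"jaw":1},{"rot":[0,0,0],"travel":[0,0,0],"jaw":0.4},{"rot":[0,0,0],"travel":[0,0,0],"jaw":0.4},{"rot":[0,0,0],"travel":[-0.05,0,0],"jaw":0.4},{"rot":[0,0,0],"travel":[-0.12,0,0],"jaw":0},{"rot":[0,0,0],"travel":[-0.12,0,0],"jaw":0},{"rot":[0,0,0],"travel":[-0.12,0,0],"jaw":0}]' 25
python3 go.py 0.4270 -0.242 0.15 -3.9
```

```text
time: 10.85
position: [0.6388, 0.26, 0.1558]
tool_rot: [-0.026, 1.569, 0.027]
ft_force: [0.2, 0.2, 0.1]
grip_width: 0.462
t 10.85 p [0.6388 0.26   0.1558] rv [-0.026  1.569  0.027] f [0.2 0.2 0.1] g 0.462
rot units [ 1.917e+01  1.000e-02 -2.000e-02] travel cur [ 0.017 -1.648 -0.763] travel final [ 0.019 -0.591  1.718]
```

```bash
for k in 1; do python3 -m jog '[{"rot":[1,0,0],"travel":[0,0,0],"jaw":0},{"rot":[1,0,0],"travel":[0,0,0],"jaw":0},{"rot":[1,0,0],"travel":[0,0,0],"jaw":0},{"rot":[1,0,0],"travel":[0,0,0],"jaw":0},{"rot":[1,0,0],"travel":[0,0,0],"jaw":0},{"rot":[1,0,0],"travel":[0,0,0],"jaw":0},{"rot":[1,0,0],"travel":[0,0,0],"jaw":0},{"rot":[1,0,0],"travel":[0,0,0],"jaw":0}]' 25; done
python3 -m jog '[{"rot":[1,0,0],"travel":[0,0,0],"jaw":0},{"rot":[1,0,0],"travel":[0,0,0],"jaw":0},{"rot":[1,0,0],"travel":[0,0,0],"jaw":0},{"rot":[1,0,0],"travel":[0,0,0],"jaw":0},{"rot":[1,0,0],"travel":[0,0,0],"jaw":0},{"rot":[1,0,0],"travel":[0,0,0],"jaw":0},{"rot":[1,0,0],"travel":[0,0,0],"jaw":0},{"rot":[1,0,0],"travel":[0,0,0],"jaw":0}]' 25
python3 -m jog '[{"rot":[1,0,0],"travel":[0,0,0],"jaw":0},{"rot":[1,0,0],"travel":[0,0,0],"jaw":0},{"rot":[1,0,0],"travel":[0,0,0],"jaw":0},{"rot":[0.17,0,0],"travel":[0,0,0],"jaw":0}]' 25
python3 go.py 0.4270 -0.242 0.15 -3.9
python3 - <<'E'
from h import *
snap('scene','s4');snap('top','t4')
E
```

```text
time: 11.65
position: [0.6389, 0.2603, 0.1546]
tool_rot: [0.523, 1.506, -0.521]
ft_force: [0.7, -0.3, 0.3]
grip_width: 0.498
time: 12.45
position: [0.6389, 0.2604, 0.1546]
tool_rot: [1.058, 1.299, -1.055]
ft_force: [0.5, 1.3, -0.1]
grip_width: 0.501
time: 12.85
position: [0.6388, 0.2604, 0.1543]
tool_rot: [1.261, 1.176, -1.258]
ft_force: [1.3, -0.1, 0.3]
grip_width: 0.496
t 12.85 p [0.6388 0.2604 0.1543] rv [ 1.261  1.176 -1.258] f [ 1.3 -0.1  0.3] g 0.496
rot units [-0.   -0.01 -0.01] travel cur [ 0.012 -0.59   1.719] travel final [ 0.014 -0.59   1.719]
```

View pics/s4.png

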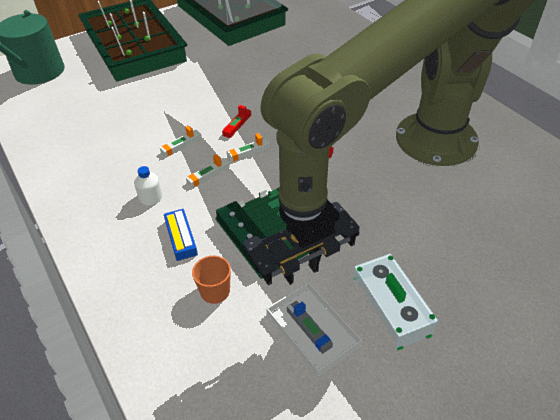

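```bash
python3 -m jog '[{"rot":[0,0,0],"travel":[0,-0.042,0.123],"jaw":0},{"rot":[0,0,0],"travel":[0,-0.042,0.123],"jaw":0},{"rot":[0,0,0],"travel":[0,-0.042,0.123],"jaw":0},{"rot":[0,0,0],"travel":[0,-0.042,0.123],"jaw":0},{"rot":[0,0,0],"travel":[0,-0.042,0.123],"jaw":0},{"rot":[0,0,0],"travel":[0,-0.042,0.123],"jaw":0},{"rot":[0,0,0],"travel":[0,-0.042,0.123],"jaw":0}]' 25
python3 -m jog '[{"rot":[0,0,0],"travel":[0,-0.042,0.123],"jaw":0},{"rot":[0,0,0],"travel":[0,-0.042,0.123],"jaw":0},{"rot":[0,0,0],"travel":[0,-0.042,0.123],"jaw":0},{"rot":[0,0,0],"travel":[0,-0.042,0.123],"jaw":0},{"rot":[0,0,0],"travel":[0,-0.042,0.123],"jaw":0},{"rot":[0,0,0],"travel":[0,-0.042,0.123],"jaw":0},{"rot":[0,0,0],"travel":[0,-0.042,0.123],"jaw":0},{"rot":[0,0,0],"travel":[0,0,0],"jaw":0}]' 25
python3 go.py 0.4270 -0.242 0.07 -3.9
```

```text
time: 13.65
position: [0.5325, 0.0069, 0.1532]
tool_rot: [1.258, 1.177, -1.257]
ft_force: [1.1, -0.7, -0.3]
grip_width: 0.501
time: 14.45
position: [0.4246, -0.2495, 0.1536]
tool_rot: [1.265, 1.171, -1.265]
ft_force: [-0.3, 0.2, 0.0]
grip_width: 0.5
t 14.45 p [ 0.4246 -0.2495  0.1536] rv [ 1.265  1.171 -1.265] f [-0.3  0.2  0. ] g 0.5
rot units [-0.09  0.01 -0.01] travel cur [ 0.278  0.006 -0.026] travel final [ 0.279  0.006 -0.025]
```

```bash
python3 -m jog '[{"rot":[-0.08,0,0],"travel":[0.08,0.006,-0.024],"jaw":0},{"rot":[0,0,0],"travel":[0.1,0,0],"jaw":0},{"rot":[0,0,0],"travel":[0.1,0,0],"jaw":0},{"rot":[0,0,0],"travel":[0,0,0],"jaw":0}]' 25
python3 - <<'E'
from h import *
snap('scene','s5'); crop('s5','s5c',180,90,320,200,5.5)
E
python3 go.py 0.4270 -0.242 0.025 -3.9
```

```text
time: 14.85
position: [0.4272, -0.2348, 0.066]
tool_rot: [1.25, 1.186, -1.258]
ft_force: [-0.5, -0.2, 0.1]
grip_width: 0.504
t 14.9 p [ 0.4285 -0.2359  0.068 ] rv [ 1.251  1.183 -1.257] f [-0.8  0.3  0.7] g 0.499
rot units [0.09 0.01 0.04] travel cur [ 0.143 -0.003  0.02 ] travel final [ 0.143 -0.004  0.02 ]
```

View pics/s5c.png

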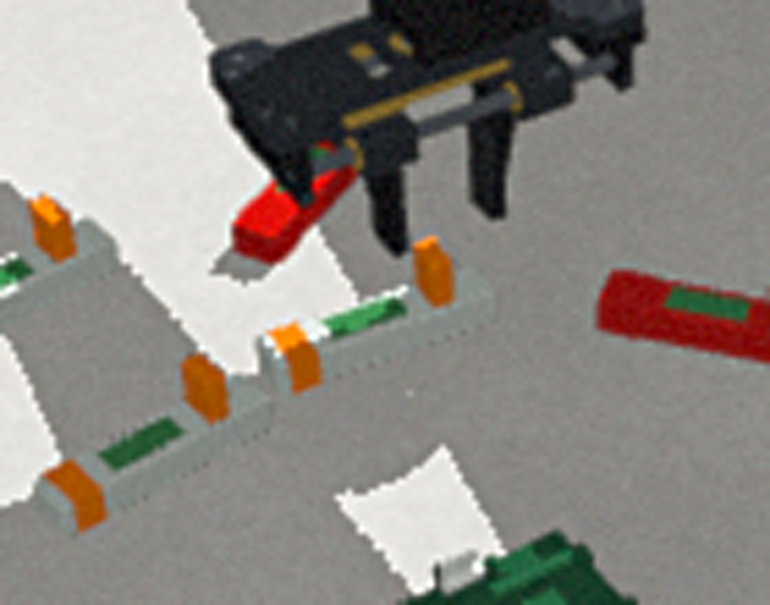

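```bash
python3 -m jog '[{"rot":[0.09,0,0],"travel":[0.04,-0.003,0.02],"jaw":0},{"rot":[0,0,0],"travel":[0.05,0,0],"jaw":0},{"rot":[0,0,0],"travel":[0.03,0,0],"jaw":0},{"rot":[0,0,0],"travel":[0.015,0,0],"jaw":0},{"rot":[0,0,0],"travel":[0,0,0],"jaw":0},{"rot":[0,0,0],"travel":[0,0,0],"jaw":0}]' 25
python3 go.py 0.4270 -0.242 0.025 -3.9
```

```text
time: 15.5
position: [0.4293, -0.2423, 0.0291]
tool_rot: [1.26, 1.175, -1.258]
ft_force: [-0.6, -0.2, -0.1]
grip_width: 0.501
t 15.5 p [ 0.4293 -0.2423  0.0291] rv [ 1.26   1.175 -1.258] f [-0.6 -0.2 -0.1] g 0.501
rot units [-0.   -0.   -0.01] travel cur [ 0.014 -0.008 -0.001] travel final [ 0.014 -0.008 -0.001]
```

```bash
python3 -m jog '[{"rot":[0,0,0],"travel":[0.013,-0.006,0],"jaw":0.3},{"rot":[0,0,0],"travel":[0,0,0],"jaw":1},{"rot":[0,0,0],"travel":[0,0,0],"jaw":1},{"rot":[0,0,0],"travel":[0,0,0],"jaw":1},{"rot":[0,0,0],"travel":[0,0,0],"jaw":1},{"rot":[0,0,0],"travel":[0,0,0],"jaw":1}]' 25
python3 go.py 0.4270 -0.242 0.025 -3.9
```

```text
time: 16.1
position: [0.427, -0.2421, 0.0245]
tool_rot: [1.26, 1.176, -1.259]
ft_force: [0.5, -0.1, 0.6]
grip_width: 0.138
t 16.1 p [ 0.427  -0.2421  0.0245] rv [ 1.26   1.176 -1.259] f [ 0.5 -0.1  0.6] g 0.138
rot units [-0.  0. -0.] travel cur [-0.002 -0.    -0.   ] travel final [-0.002 -0.    -0.   ]
```

```bash
python3 -m jog '[{"rot":[0,0,0],"travel":[-0.05,0,0],"jaw":1},{"rot":[0,0,0],"travel":[-0.1,0,0],"jaw":1},{"rot":[0,0,0],"travel":[-0.1,0,0],"jaw":1},{"rot":[-0.36,0,0],"travel":[-0.1,0,0],"jaw":1},{"rot":[-0.36,0,0],"travel":[0,0,0],"jaw":1},{"rot":[0,0,0],"travel":[0,0,0],"jaw":1}]' 25
python3 go.py 0.497 -0.0315 0.13 -0.3
```

```text
time: 16.7
position: [0.4272, -0.2419, 0.13]
tool_rot: [1.215, 1.206, -1.211]
ft_force: [-0.1, 0.9, -2.8]
grip_width: 0.136
t 16.7 p [ 0.4272 -0.2419  0.13  ] rv [ 1.215  1.206 -1.211] f [-0.1  0.9 -2.8] g 0.136
rot units [ 0.   -0.01 -0.02] travel cur [ 0.001  0.229 -0.702] travel final [ 0.     0.229 -0.702]
```

```bash
python3 -m jog '[{"rot":[0,0,0],"travel":[0,0.03,-0.08],"jaw":1},{"rot":[0,0,0],"travel":[0,0.04,-0.13],"jaw":1},{"rot":[0,0,0],"travel":[0,0.04,-0.13],"jaw":1},{"rot":[0,0,0],"travel":[0,0.04,-0.13],"jaw":1},{"rot":[0,0,0],"travel":[0,0.04,-0.13],"jaw":1},{"rot":[0,0,0],"travel":[0,0.039,-0.102],"jaw":1},{"rot":[0,0,0],"travel":[0,0,0],"jaw":1},{"rot":[0,0,0],"travel":[0,0,0],"jaw":1}]' 25
python3 go.py 0.497 -0.0315 0.06 -0.3
```

```text
time: 17.5
position: [0.4959, -0.0317, 0.1284]
tool_rot: [1.21, 1.207, -1.215]
ft_force: [-1.3, -1.3, -1.7]
grip_width: 0.133
t 17.5 p [ 0.4959 -0.0317  0.1284] rv [ 1.21   1.207 -1.215] f [-1.3 -1.3 -1.7] g 0.133
rot units [0.01 0.02 0.03] travel cur [ 0.228  0.004 -0.001] travel final [ 0.228  0.004 -0.001]
```

```bash
python3 -m jog '[{"rot":[0,0,0],"travel":[0.08,0.003,0],"jaw":1},{"rot":[0,0,0],"travel":[0.1,0,0],"jaw":1},{"rot":[0,0,0],"travel":[0.05,0,0],"jaw":1},{"rot":[0,0,0],"travel":[0,0,0],"jaw":1},{"rot":[0,0,0],"travel":[0,0,0],"jaw":1}]' 25
python3 - <<'E'
from h import *
snap('scene','s6'); crop('s6','s6c',200,130,340,260,5)
snap('top','t6'); crop('t6','t6c',220,140,340,260,5)
E
python3 go.py 0.497 -0.0315 0.035 -0.3
```

```text
time: 18.0
position: [0.4973, -0.0334, 0.0605]
tool_rot: [1.214, 1.205, -1.216]
ft_force: [0.2, -0.9, -1.3]
grip_width: 0.135
t 18.1 p [ 0.4983 -0.0326  0.0614] rv [ 1.215  1.205 -1.213] f [ 0.3  0.1 -1.1] g 0.135
rot units [-0.02 -0.   -0.02] travel cur [ 0.088 -0.005 -0.004] travel final [ 0.088 -0.005 -0.004]
```

View pics/s6c.png

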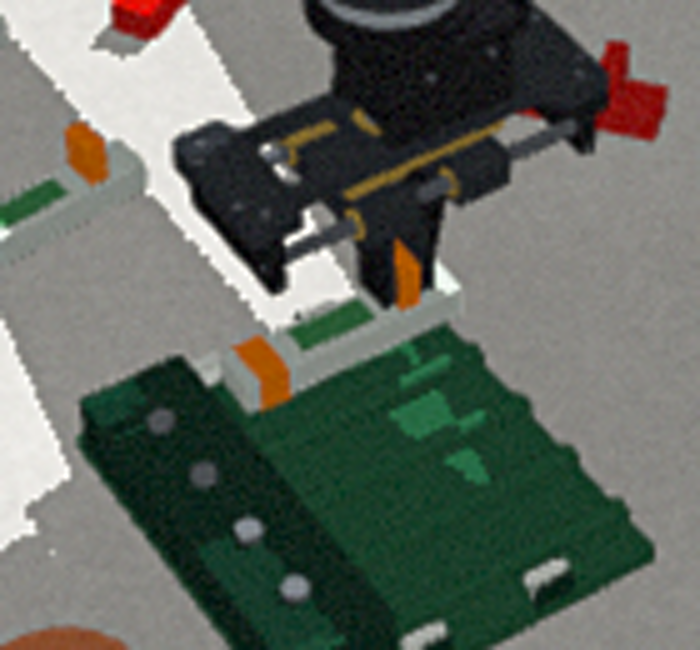

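View pics/t6c.png

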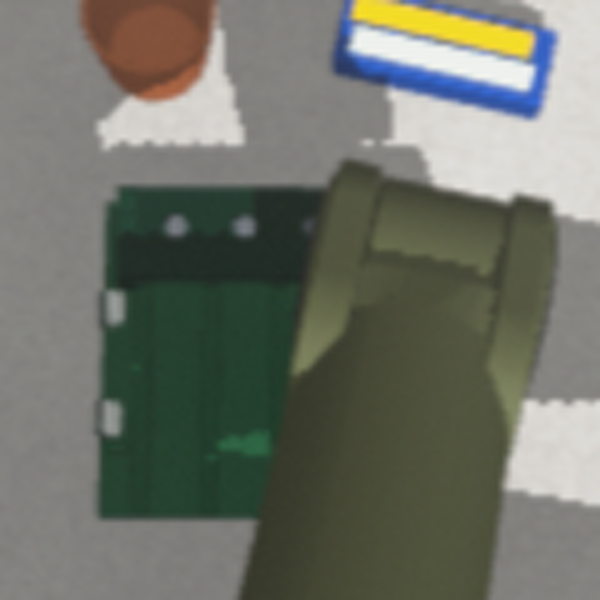

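```bash
python3 -m jog '[{"rot":[0,0,0],"travel":[0.035,-0.004,-0.003],"jaw":1},{"rot":[0,0,0],"travel":[0.025,0,0],"jaw":1},{"rot":[0,0,0],"travel":[0.015,0,0],"jaw":1},{"rot":[0,0,0],"travel":[0,0,0],"jaw":1},{"rot":[0,0,0],"travel":[0,0,0],"jaw":1}]' 25
python3 go.py 0.497 -0.0315 0.035 -0.3;
python3 -m jog '[{"rot":[0,0,0],"travel":[0.01,0,0],"jaw":1},{"rot":[0,0,0],"travel":[0,0,0],"jaw":1}]' 25
python3 go.py 0.497 -0.0315 0.035 -0.3;
```

```text
time: 18.6
position: [0.4963, -0.031, 0.0378]
tool_rot: [1.213, 1.207, -1.214]
ft_force: [-0.9, 0.0, -1.3]
grip_width: 0.133
t 18.6 p [ 0.4963 -0.031   0.0378] rv [ 1.213  1.207 -1.214] f [-0.9  0.  -1.3] g 0.133
rot units [-0.01  0.    0.  ] travel cur [0.009 0.002 0.002] travel final [0.009 0.002 0.002]
time: 18.8
position: [0.4965, -0.031, 0.0348]
tool_rot: [1.213, 1.206, -1.213]
ft_force: [0.6, -0.7, -2.2]
grip_width: 0.134
t 18.8 p [ 0.4965 -0.031   0.0348] rv [ 1.213  1.206 -1.213] f [ 0.6 -0.7 -2.2] g 0.134
rot units [-0.  0. -0.] travel cur [-0.001  0.002  0.002] travel final [-0.001  0.002  0.002]
```

```bash
python3 -m jog '[{"rot":[0,0,0],"travel":[0,0.02,0],"jaw":1},{"rot":[0,0,0],"travel":[0,0.02,0],"jaw":1},{"rot":[0,0,0],"travel":[0,0.02,0],"jaw":1},{"rot":[0,0,0],"travel":[0,0.02,0],"jaw":1},{"rot":[0,0,0],"travel":[0,0.02,0],"jaw":1},{"rot":[0,0,0],"travel":[0,0.02,0],"jaw":1},{"rot":[0,0,0],"travel":[0,0,0],"jaw":1}]' 15
python3 -m jog '[{"rot":[0,0,0],"travel":[0,0.01,0],"jaw":1},{"rot":[0,0,0],"travel":[0,0.007,0],"jaw":1},{"rot":[0,0,0],"travel":[0,0.004,0],"jaw":1},{"rot":[0,0,0],"travel":[0,0,0],"jaw":1}]' 15
```

```text
time: 19.5
position: [0.5335, -0.0312, 0.0351]
tool_rot: [1.213, 1.205, -1.213]
ft_force: [0.6, 0.2, -1.2]
grip_width: 0.135
time: 19.9
position: [0.5389, -0.0312, 0.035]
tool_rot: [1.214, 1.206, -1.213]
ft_force: [-0.3, 0.5, -1.0]
grip_width: 0.135
```

```bash
for i in 1; do python3 -m jog '[{"rot":[0,0,0],"travel":[0,0.004,0],"jaw":1},{"rot":[0,0,0],"travel":[0,0.004,0],"jaw":1},{"rot":[0,0,0],"travel":[0,0.004,0],"jaw":1},{"rot":[0,0,0],"travel":[0,0,0],"jaw":1}]' 15; done
python3 -m jog '[{"rot":[0,0,0],"travel":[0,0.004,0],"jaw":1},{"rot":[0,0,0],"travel":[0,0.004,0],"jaw":1},{"rot":[0,0,0],"travel":[0,0,0],"jaw":1}]' 15
```

```text
time: 20.3
position: [0.5426, -0.0312, 0.035]
tool_rot: [1.214, 1.206, -1.213]
ft_force: [-0.2, -0.2, -0.7]
grip_width: 0.134
time: 20.6
position: [0.545, -0.0313, 0.035]
tool_rot: [1.213, 1.206, -1.213]
ft_force: [0.5, -0.3, -1.9]
grip_width: 0.134
```

```bash
python3 -m jog '[{"rot":[0,0,0],"travel":[0,0.004,0],"jaw":1},{"rot":[0,0,0],"travel":[0,0,0],"jaw":1}]' 15
python3 -m jog '[{"rot":[0,0,0],"travel":[0,0.004,0],"jaw":1},{"rot":[0,0,0],"travel":[0,0,0],"jaw":1}]' 15
python3 -m jog '[{"rot":[0,0,0],"travel":[0,0.004,0],"jaw":1},{"rot":[0,0,0],"travel":[0,0,0],"jaw":1}]' 15
python3 -m jog '[{"rot":[0,0,0],"travel":[0,0.003,0],"jaw":1},{"rot":[0,0,0],"travel":[0,0,0],"jaw":1}]' 15
```

```text
time: 20.8
position: [0.5461, -0.0312, 0.035]
tool_rot: [1.214, 1.206, -1.213]
ft_force: [0.4, -0.8, -1.0]
grip_width: 0.136
time: 21.0
position: [0.5469, -0.0313, 0.0349]
tool_rot: [1.213, 1.207, -1.214]
ft_force: [-0.4, -1.2, -0.9]
grip_width: 0.139
time: 21.2
position: [0.5469, -0.0313, 0.0346]
tool_rot: [1.212, 1.209, -1.216]
ft_force: [-5.3, 0.6, 1.7]
grip_width: 0.137
time: 21.4
position: [0.5469, -0.0313, 0.0346]
tool_rot: [1.212, 1.211, -1.217]
ft_force: [-7.9, -0.6, 4.2]
grip_width: 0.135
```

```bash
python3 -m jog '[{"rot":[0,0,0],"travel":[0,-0.004,0],"jaw":1},{"rot":[0,0,0],"travel":[0,0,0],"jaw":0.5},{"rot":[0,0,0],"travel":[0,0,0],"jaw":0.4},{"rot":[0,0,0],"travel":[0,0,0],"jaw":0.4},{"rot":[0,0,0],"travel":[-0.05,0,0],"jaw":0.4},{"rot":[0,0,0],"travel":[-0.12,0,0],"jaw":0},{"rot":[0,0,0],"travel":[-0.12,0,0],"jaw":0},{"rot":[0,0,0],"travel":[0,0,0],"jaw":0}]' 15
python3 -m jog '[{"rot":[-0.8,0,0],"travel":[0,0,0],"jaw":0},{"rot":[-0.76,0,0],"travel":[0,0,0],"jaw":0},{"rot":[0,0,0],"travel":[0,0,0],"jaw":0}]' 15
python3 go.py 0.5615 -0.2302 0.12 7.5
python3 - <<'E'
from h import *
snap('scene','s7'); crop('s7','s7c',200,130,340,260,5)
E
```

```text
time: 22.2
position: [0.5521, -0.0319, 0.1277]
tool_rot: [1.22, 1.2, -1.206]
ft_force: [-0.3, -0.4, -0.0]
grip_width: 0.462
time: 22.5
position: [0.5483, -0.0312, 0.1225]
tool_rot: [1.113, 1.268, -1.112]
ft_force: [0.2, -0.3, 0.7]
grip_width: 0.497
t 22.5 p [ 0.5483 -0.0312  0.1225] rv [ 1.113  1.268 -1.112] f [ 0.2 -0.3  0.7] g 0.497
rot units [-0.   -0.   -0.01] travel cur [ 0.008 -0.043  0.663] travel final [ 0.008 -0.043  0.663]
```

View pics/s7c.png

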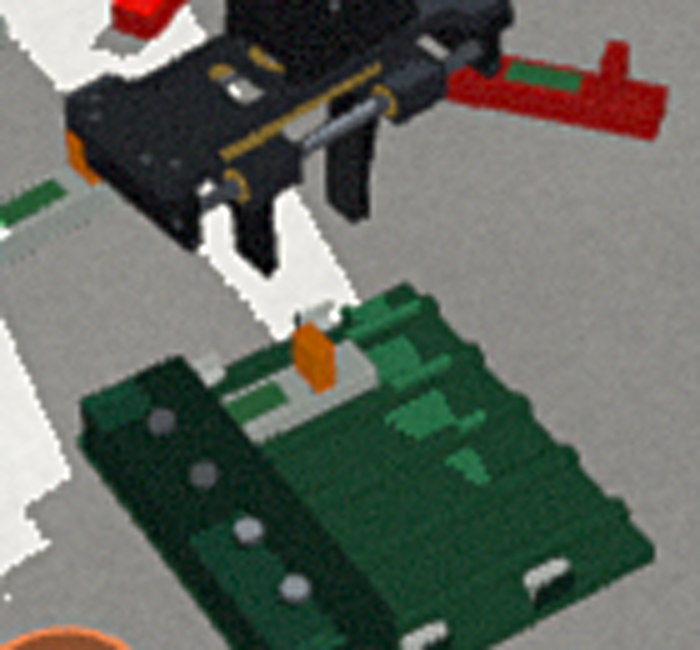

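```bash
python3 -m jog '[{"rot":[0,0,0],"travel":[0,-0.007,0.1],"jaw":0},{"rot":[0,0,0],"travel":[0,-0.007,0.13],"jaw":0},{"rot":[0,0,0],"travel":[0,-0.007,0.13],"jaw":0},{"rot":[0,0,0],"travel":[0,-0.007,0.13],"jaw":0},{"rot":[0,0,0],"travel":[0,-0.008,0.1],"jaw":0},{"rot":[0,0,0],"travel":[0,-0.007,0.073],"jaw":0},{"rot":[0,0,0],"travel":[0,0,0],"jaw":0},{"rot":[0,0,0],"travel":[0,0,0],"jaw":0}]' 15
python3 go.py 0.5615 -0.2302 0.06 7.5
python3 -m jog '[{"rot":[0,0,0],"travel":[0.08,0,0],"jaw":0},{"rot":[0,0,0],"travel":[0.08,0,0],"jaw":0},{"rot":[0,0,0],"travel":[0.03,0,0],"jaw":0},{"rot":[0,0,0],"travel":[0,0,0],"jaw":0},{"rot":[0,0,0],"travel":[0,0,0],"jaw":0}]' 15
python3 go.py 0.5615 -0.2302 0.0245 7.5
python3 - <<'E'
from h import *
snap('scene','s8'); crop('s8','s8c',150,90,290,200,5.5)
E
```

```text
time: 23.35
position: [0.5609, -0.2303, 0.1218]
tool_rot: [1.114, 1.268, -1.114]
ft_force: [0.1, 0.7, 0.5]
grip_width: 0.504
t 23.35 p [ 0.5609 -0.2303  0.1218] rv [ 1.114  1.268 -1.114] f [0.1 0.7 0.5] g 0.504
rot units [-0.03 -0.    0.  ] travel cur [ 0.206  0.002 -0.   ] travel final [ 0.206  0.002 -0.   ]
time: 23.85
position: [0.5618, -0.2297, 0.0657]
tool_rot: [1.112, 1.268, -1.111]
ft_force: [-0.6, 0.5, -0.0]
grip_width: 0.502
t 23.85 p [ 0.5618 -0.2297  0.0657] rv [ 1.112  1.268 -1.111] f [-0.6  0.5 -0. ] g 0.502
rot units [ 0.    0.   -0.01] travel cur [ 0.137 -0.001  0.002] travel final [ 0.137 -0.001  0.002]
```

View pics/s8c.png

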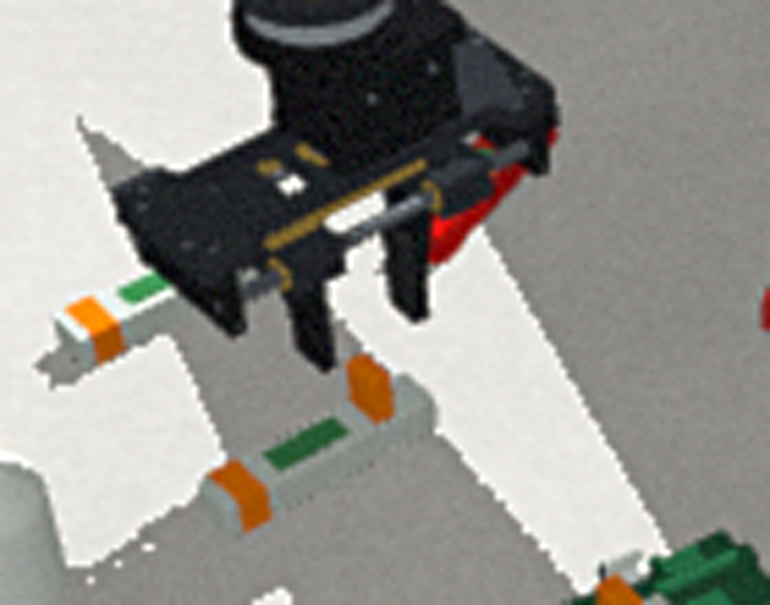

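Aligned. Descend and grip.

```bash
python3 -m jog '[{"rot":[0,0,0],"travel":[0.05,0,0],"jaw":0},{"rot":[0,0,0],"travel":[0.05,0,0],"jaw":0},{"rot":[0,0,0],"travel":[0.025,0,0],"jaw":0},{"rot":[0,0,0],"travel":[0.008,0,0],"jaw":0},{"rot":[0,0,0],"travel":[0,0,0],"jaw":0},{"rot":[0,0,0],"travel":[0,0,0],"jaw":0}]' 25
python3 go.py 0.5615 -0.2302 0.0245 7.5
```

```text
time: 24.5
position: [0.5613, -0.2304, 0.0253]
tool_rot: [1.113, 1.268, -1.113]
ft_force: [0.1, 0.0, -0.8]
grip_width: 0.499
t 24.5 p [ 0.5613 -0.2304  0.0253] rv [ 1.113  1.268 -1.113] f [ 0.1  0.  -0.8] g 0.499
rot units [-0.01  0.   -0.  ] travel cur [ 0.003  0.001 -0.001] travel final [ 0.003  0.001 -0.001]
```

```bash
python3 -m jog '[{"rot":[0,0,0],"travel":[0.002,0,0],"jaw":0.3},{"rot":[0,0,0],"travel":[0,0,0],"jaw":1},{"rot":[0,0,0],"travel":[0,0,0],"jaw":1},{"rot":[0,0,0],"travel":[0,0,0],"jaw":1},{"rot":[0,0,0],"travel":[0,0,0],"jaw":1},{"rot":[0,0,0],"travel":[0,0,0],"jaw":1}]' 25
python3 -m jog '[{"rot":[0,0,0],"travel":[-0.05,0,0],"jaw":1},{"rot":[0,0,0],"travel":[-0.1,0,0],"jaw":1},{"rot":[0,0,0],"travel":[-0.1,0,0],"jaw":1},{"rot":[0.78,0,0],"travel":[-0.1,0,0],"jaw":1},{"rot":[0.78,0,0],"travel":[0,0,0],"jaw":1},{"rot":[0,0,0],"travel":[0,0,0],"jaw":1},{"rot":[0,0,0],"travel":[0,0,0],"jaw":1}]' 25
python3 go.py 0.497 0.0085 0.13 -0.3
```

```text
time: 25.1
position: [0.5613, -0.2302, 0.0246]
tool_rot: [1.113, 1.268, -1.112]
ft_force: [0.1, 0.2, 1.8]
grip_width: 0.138
time: 25.8
position: [0.5608, -0.2299, 0.1295]
tool_rot: [1.212, 1.208, -1.212]
ft_force: [-0.9, 0.7, -1.3]
grip_width: 0.139
t 25.8 p [ 0.5608 -0.2299  0.1295] rv [ 1.212  1.208 -1.212] f [-0.9  0.7 -1.3] g 0.139
rot units [ 0.01 -0.01  0.01] travel cur [-0.001 -0.216 -0.794] travel final [-0.002 -0.217 -0.793]
```

```bash
python3 -m jog '[{"rot":[0,0,0],"travel":[0,-0.036,-0.1],"jaw":1},{"rot":[0,0,0],"travel":[0,-0.036,-0.14],"jaw":1},{"rot":[0,0,0],"travel":[0,-0.036,-0.14],"jaw":1},{"rot":[0,0,0],"travel":[0,-0.036,-0.14],"jaw":1},{"rot":[0,0,0],"travel":[0,-0.036,-0.14],"jaw":1},{"rot":[0,0,0],"travel":[0,-0.036,-0.133],"jaw":1},{"rot":[0,0,0],"travel":[0,0,0],"jaw":1},{"rot":[0,0,0],"travel":[0,0,0],"jaw":1}]' 25
python3 -m jog '[{"rot":[0,0,0],"travel":[0.08,0,0],"jaw":1},{"rot":[0,0,0],"travel":[0.1,0,0],"jaw":1},{"rot":[0,0,0],"travel":[0.05,0,0],"jaw":1},{"rot":[0,0,0],"travel":[0,0,0],"jaw":1},{"rot":[0,0,0],"travel":[0,0,0],"jaw":1}]' 25
python3 go.py 0.497 0.0085 0.035 -0.3
python3 - <<'E'
from h import *
snap('scene','s9'); crop('s9','s9c',200,130,340,260,5)
E
```

```text
time: 26.6
position: [0.4971, 0.0091, 0.1291]
tool_rot: [1.21, 1.209, -1.211]
ft_force: [-0.6, -1.1, -0.7]
grip_width: 0.138
time: 27.1
position: [0.4979, 0.0062, 0.0607]
tool_rot: [1.214, 1.204, -1.216]
ft_force: [0.7, -0.1, -0.1]
grip_width: 0.135
t 27.1 p [0.4979 0.0062 0.0607] rv [ 1.214  1.204 -1.216] f [ 0.7 -0.1 -0.1] g 0.135
rot units [-0.03  0.02  0.  ] travel cur [ 0.086 -0.003 -0.008] travel final [ 0.086 -0.003 -0.008]
```

View pics/s9c.png

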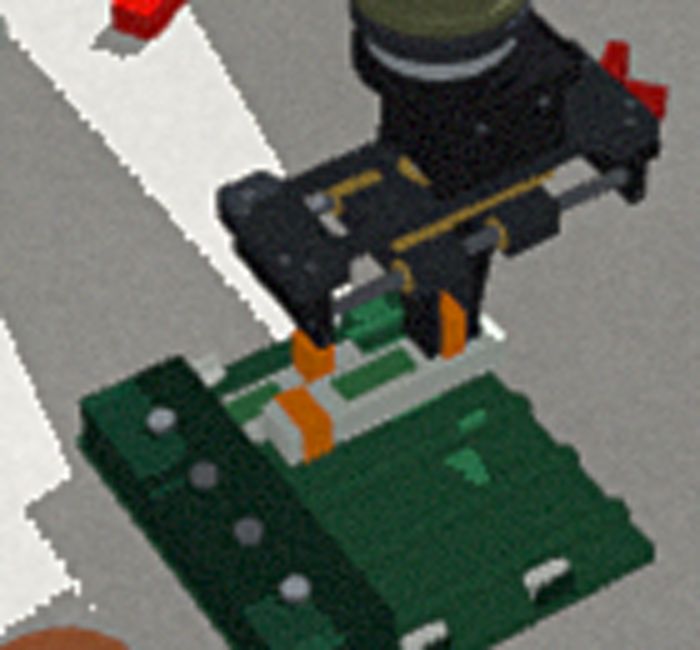

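```bash
python3 -m jog '[{"rot":[0,0,0],"travel":[0.02,0,0],"jaw":1},{"rot":[0,0,0],"travel":[0,0,0],"jaw":1},{"rot":[0,0,0],"travel":[0,0,0],"jaw":1},{"rot":[0,0,0],"travel":[0,0,0],"jaw":1}]' 25
python3 go.py 0.497 0.0085 0.035 -0.3
```

```text
time: 27.55
position: [0.4979, 0.0082, 0.0547]
tool_rot: [1.214, 1.207, -1.213]
ft_force: [1.5, -0.2, -1.1]
grip_width: 0.139
t 27.55 p [0.4979 0.0082 0.0547] rv [ 1.214  1.207 -1.213] f [ 1.5 -0.2 -1.1] g 0.139
rot units [-0.   -0.   -0.01] travel cur [ 0.066 -0.003 -0.001] travel final [ 0.066 -0.003 -0.001]
```

```bash
python3 -m jog '[{"rot":[0,0,0],"travel":[0.025,-0.003,0],"jaw":1},{"rot":[0,0,0],"travel":[0.02,0,0],"jaw":1},{"rot":[0,0,0],"travel":[0.012,0,0],"jaw":1},{"rot":[0,0,0],"travel":[0.008,0,0],"jaw":1},{"rot":[0,0,0],"travel":[0,0,0],"jaw":1},{"rot":[0,0,0],"travel":[0,0,0],"jaw":1}]' 25
python3 go.py 0.497 0.0085 0.035 -0.3
```

```text
time: 28.15
position: [0.4969, 0.008, 0.0349]
tool_rot: [1.213, 1.206, -1.213]
ft_force: [-0.2, 0.9, -0.8]
grip_width: 0.136
t 28.15 p [0.4969 0.008  0.0349] rv [ 1.213  1.206 -1.213] f [-0.2  0.9 -0.8] g 0.136
rot units [-0.01  0.   -0.  ] travel cur [-0.     0.    -0.002] travel final [-0.     0.    -0.002]
```

```bash
python3 -m jog '[{"rot":[0,0,0],"travel":[0,0.02,0],"jaw":1},{"rot":[0,0,0],"travel":[0,0.02,0],"jaw":1},{"rot":[0,0,0],"travel":[0,0.02,0],"jaw":1},{"rot":[0,0,0],"travel":[0,0.02,0],"jaw":1},{"rot":[0,0,0],"travel":[0,0.02,0],"jaw":1},{"rot":[0,0,0],"travel":[0,0.02,0],"jaw":1},{"rot":[0,0,0],"travel":[0,0,0],"jaw":1}]' 15
python3 -m jog '[{"rot":[0,0,0],"travel":[0,0.01,0],"jaw":1},{"rot":[0,0,0],"travel":[0,0.007,0],"jaw":1},{"rot":[0,0,0],"travel":[0,0.005,0],"jaw":1},{"rot":[0,0,0],"travel":[0,0.004,0],"jaw":1},{"rot":[0,0,0],"travel":[0,0.004,0],"jaw":1},{"rot":[0,0,0],"travel":[0,0,0],"jaw":1}]' 15
```

```text
time: 28.85
position: [0.5338, 0.0078, 0.035]
tool_rot: [1.213, 1.205, -1.213]
ft_force: [-0.5, -0.2, -1.5]
grip_width: 0.136
time: 29.45
position: [0.5419, 0.0078, 0.035]
tool_rot: [1.214, 1.206, -1.213]
ft_force: [-0.4, 0.0, -0.4]
grip_width: 0.137
```

```bash
python3 -m jog '[{"rot":[0,0,0],"travel":[0,0.004,0],"jaw":1},{"rot":[0,0,0],"travel":[0,0.004,0],"jaw":1},{"rot":[0,0,0],"travel":[0,0.004,0],"jaw":1},{"rot":[0,0,0],"travel":[0,0,0],"jaw":1}]' 15
python3 -m jog '[{"rot":[0,0,0],"travel":[0,0.004,0],"jaw":1},{"rot":[0,0,0],"travel":[0,0.003,0],"jaw":1},{"rot":[0,0,0],"travel":[0,0,0],"jaw":1}]' 15
python3 -m jog '[{"rot":[0,0,0],"travel":[0,0.004,0],"jaw":1},{"rot":[0,0,0],"travel":[0,0,0],"jaw":1}]' 15
```

```text
time: 29.85
position: [0.5456, 0.0078, 0.035]
tool_rot: [1.213, 1.206, -1.213]
ft_force: [0.2, -0.3, -0.5]
grip_width: 0.136
time: 30.15
position: [0.5472, 0.0077, 0.0348]
tool_rot: [1.213, 1.207, -1.214]
ft_force: [-1.1, 0.8, -0.5]
grip_width: 0.134
time: 30.35
position: [0.5472, 0.0077, 0.0346]
tool_rot: [1.212, 1.209, -1.216]
ft_force: [-6.0, -0.8, 2.6]
grip_width: 0.131
```

```bash
python3 -m jog '[{"rot":[0,0,0],"travel":[0,-0.004,0],"jaw":1},{"rot":[0,0,0],"travel":[0,0,0],"jaw":0.5},{"rot":[0,0,0],"travel":[0,0,0],"jaw":0.4},{"rot":[0,0,0],"travel":[0,0,0],"jaw":0.4},{"rot":[0,0,0],"travel":[-0.05,0,0],"jaw":0.4},{"rot":[0,0,0],"travel":[-0.12,0,0],"jaw":0},{"rot":[0,0,0],"travel":[-0.13,0,0],"jaw":0},{"rot":[0,0,0],"travel":[0,0,0],"jaw":0}]' 15
python3 -m jog '[{"rot":[-0.9,0,0],"travel":[0,0,0],"jaw":0},{"rot":[-0.84,0,0],"travel":[0,0,0],"jaw":0},{"rot":[0,0,0],"travel":[0,0,0],"jaw":0}]' 15
python3 go.py 0.5672 -0.3791 0.12 8.4
```

```text
time: 31.15
position: [0.5517, 0.0073, 0.1309]
tool_rot: [1.22, 1.201, -1.205]
ft_force: [0.7, -0.6, 0.1]
grip_width: 0.467
time: 31.45
position: [0.5476, 0.0078, 0.1255]
tool_rot: [1.102, 1.275, -1.1]
ft_force: [0.4, -0.2, 1.0]
grip_width: 0.495
t 31.45 p [0.5476 0.0078 0.1255] rv [ 1.102  1.275 -1.1  ] f [ 0.4 -0.2  1. ] g 0.495
rot units [-0.   -0.01 -0.01] travel cur [ 0.017 -0.123  1.286] travel final [ 0.018 -0.124  1.285]
```

```bash
python3 -m jog '[{"rot":[0,0,0],"travel":[0,-0.012,0.1],"jaw":0},{"rot":[0,0,0],"travel":[0,-0.012,0.135],"jaw":0},{"rot":[0,0,0],"travel":[0,-0.012,0.135],"jaw":0},{"rot":[0,0,0],"travel":[0,-0.012,0.135],"jaw":0},{"rot":[0,0,0],"travel":[0,-0.012,0.135],"jaw":0},{"rot":[0,0,0],"travel":[0,-0.012,0.135],"jaw":0},{"rot":[0,0,0],"travel":[0,-0.012,0.135],"jaw":0},{"rot":[0,0,0],"travel":[0,-0.012,0.135],"jaw":0}]' 15
python3 -m jog '[{"rot":[0,0,0],"travel":[0,-0.012,0.135],"jaw":0},{"rot":[0,0,0],"travel":[0,-0.012,0.1],"jaw":0},{"rot":[0,0,0],"travel":[0.06,0,0],"jaw":0},{"rot":[0,0,0],"travel":[0.08,0,0],"jaw":0},{"rot":[0,0,0],"travel":[0.05,0,0],"jaw":0},{"rot":[0,0,0],"travel":[0,0,0],"jaw":0},{"rot":[0,0,0],"travel":[0,0,0],"jaw":0},{"rot":[0,0,0],"travel":[0,0,0],"jaw":0}]' 15
python3 go.py 0.5672 -0.3791 0.0245 8.4
python3 - <<'E'
from h import *
snap('scene','s10'); crop('s10','s10c',120,70,260,180,5.5)
E
```

```text
time: 32.25
position: [0.5647, -0.308, 0.1249]
tool_rot: [1.102, 1.274, -1.102]
ft_force: [-0.6, -0.1, 0.5]
grip_width: 0.499
time: 33.05
position: [0.5686, -0.3774, 0.0692]
tool_rot: [1.101, 1.273, -1.1]
ft_force: [0.2, 0.9, -0.4]
grip_width: 0.499
t 33.05 p [ 0.5686 -0.3774  0.0692] rv [ 1.101  1.273 -1.1  ] f [ 0.2  0.9 -0.4] g 0.499
rot units [ 0.    0.01 -0.02] travel cur [ 0.149 -0.006  0.005] travel final [ 0.149 -0.005  0.005]
```

View pics/s10c.png

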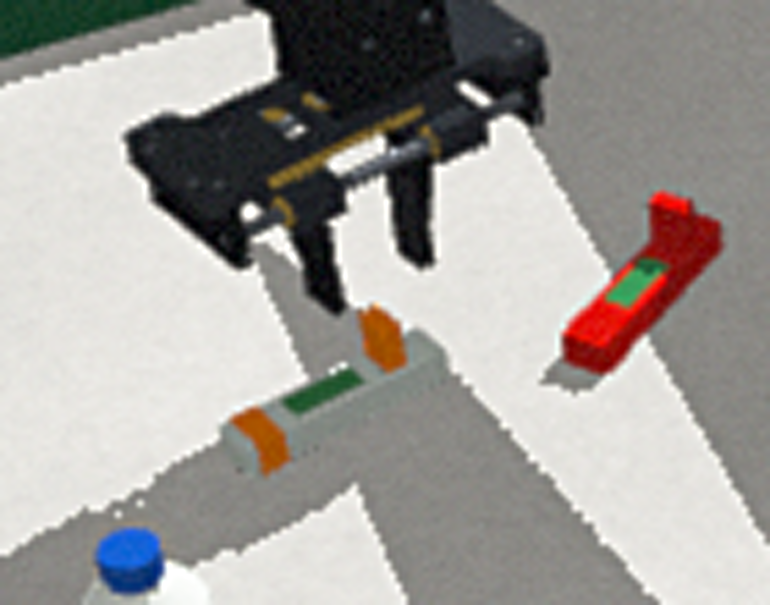

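```bash
python3 -m jog '[{"rot":[0,0,0],"travel":[0.05,-0.004,0.005],"jaw":0},{"rot":[0,0,0],"travel":[0.05,0,0],"jaw":0},{"rot":[0,0,0],"travel":[0.03,0,0],"jaw":0},{"rot":[0,0,0],"travel":[0.015,0,0],"jaw":0},{"rot":[0,0,0],"travel":[0,0,0],"jaw":0},{"rot":[0,0,0],"travel":[0,0,0],"jaw":0}]' 25
python3 go.py 0.5672 -0.3791 0.0245 8.4
```

```text
time: 33.7
position: [0.5669, -0.3792, 0.0245]
tool_rot: [1.101, 1.274, -1.101]
ft_force: [-0.4, 1.1, -0.5]
grip_width: 0.502
t 33.7 p [ 0.5669 -0.3792  0.0245] rv [ 1.101  1.274 -1.101] f [-0.4  1.1 -0.5] g 0.502
rot units [-0.01  0.   -0.  ] travel cur [ 0.     0.001 -0.   ] travel final [ 0.     0.001 -0.   ]
```

```bash
python3 -m jog '[{"rot":[0,0,0],"travel":[0,0,0],"jaw":0.3},{"rot":[0,0,0],"travel":[0,0,0],"jaw":1},{"rot":[0,0,0],"travel":[0,0,0],"jaw":1},{"rot":[0,0,0],"travel":[0,0,0],"jaw":1},{"rot":[0,0,0],"travel":[0,0,0],"jaw":1},{"rot":[0,0,0],"travel":[0,0,0],"jaw":1}]' 25
python3 -m jog '[{"rot":[0,0,0],"travel":[-0.05,0,0],"jaw":1},{"rot":[0,0,0],"travel":[-0.1,0,0],"jaw":1},{"rot":[0,0,0],"travel":[-0.1,0,0],"jaw":1},{"rot":[0.87,0,0],"travel":[-0.1,0,0],"jaw":1},{"rot":[0.87,0,0],"travel":[0,0,0],"jaw":1},{"rot":[0,0,0],"travel":[0,0,0],"jaw":1},{"rot":[0,0,0],"travel":[0,0,0],"jaw":1}]' 25
python3 go.py 0.497 0.0485 0.13 -0.3
```

```text
time: 34.3
position: [0.5671, -0.379, 0.0246]
tool_rot: [1.101, 1.274, -1.1]
ft_force: [0.2, -0.4, -0.1]
grip_width: 0.138
time: 35.0
position: [0.5665, -0.3786, 0.1293]
tool_rot: [1.212, 1.208, -1.212]
ft_force: [-0.2, 0.6, -1.5]
grip_width: 0.14
t 35.0 p [ 0.5665 -0.3786  0.1293] rv [ 1.212  1.208 -1.212] f [-0.2  0.6 -1.5] g 0.14
rot units [ 0.02 -0.01  0.01] travel cur [-1.000e-03 -2.370e-01 -1.423e+00] travel final [-0.002 -0.239 -1.422]
```

```bash
python3 -m jog '[{"rot":[0,0,0],"travel":[0,-0.02,-0.1],"jaw":1},{"rot":[0,0,0],"travel":[0,-0.022,-0.135],"jaw":1},{"rot":[0,0,0],"travel":[0,-0.022,-0.135],"jaw":1},{"rot":[0,0,0],"travel":[0,-0.022,-0.135],"jaw":1},{"rot":[0,0,0],"travel":[0,-0.022,-0.135],"jaw":1},{"rot":[0,0,0],"travel":[0,-0.022,-0.135],"jaw":1},{"rot":[0,0,0],"travel":[0,-0.022,-0.135],"jaw":1},{"rot":[0,0,0],"travel":[0,-0.022,-0.135],"jaw":1}]' 25
python3 -m jog '[{"rot":[0,0,0],"travel":[0,-0.022,-0.135],"jaw":1},{"rot":[0,0,0],"travel":[0,-0.022,-0.135],"jaw":1},{"rot":[0,0,0],"travel":[0,-0.019,-0.107],"jaw":1},{"rot":[0,0,0],"travel":[0,0,0],"jaw":1},{"rot":[0,0,0],"travel":[0.09,0,0],"jaw":1},{"rot":[0,0,0],"travel":[0.09,0,0],"jaw":1},{"rot":[0,0,0],"travel":[0.06,0,0],"jaw":1},{"rot":[0,0,0],"travel":[0,0,0],"jaw":1}]' 25
python3 -m jog '[{"rot":[0,0,0],"travel":[0,0,0],"jaw":1},{"rot":[0,0,0],"travel":[0,0,0],"jaw":1},{"rot":[0,0,0],"travel":[0,0,0],"jaw":1}]' 25
python3 go.py 0.497 0.0485 0.035 -0.3
```

```text
time: 35.8
position: [0.5152, -0.0635, 0.1287]
tool_rot: [1.212, 1.208, -1.213]
ft_force: [0.1, 0.5, -0.1]
grip_width: 0.137
time: 36.6
position: [0.4955, 0.0464, 0.055]
tool_rot: [1.209, 1.208, -1.219]
ft_force: [-0.2, -0.4, -2.0]
grip_width: 0.135
time: 36.9
position: [0.4991, 0.0481, 0.0585]
tool_rot: [1.215, 1.206, -1.211]
ft_force: [-0.6, 0.8, 0.1]
grip_width: 0.139
t 36.9 p [0.4991 0.0481 0.0585] rv [ 1.215  1.206 -1.211] f [-0.6  0.8  0.1] g 0.139
rot units [-0.   -0.01 -0.02] travel cur [ 0.078 -0.007 -0.001] travel final [ 0.078 -0.007 -0.001]
```

```bash
python3 -m jog '[{"rot":[0,0,0],"travel":[0.035,-0.006,0],"jaw":1},{"rot":[0,0,0],"travel":[0.023,0,0],"jaw":1},{"rot":[0,0,0],"travel":[0.012,0,0],"jaw":1},{"rot":[0,0,0],"travel":[0.007,0,0],"jaw":1},{"rot":[0,0,0],"travel":[0,0,0],"jaw":1},{"rot":[0,0,0],"travel":[0,0,0],"jaw":1}]' 25
python3 go.py 0.497 0.0485 0.035 -0.3
```

```text
time: 37.5
position: [0.4961, 0.0479, 0.0345]
tool_rot: [1.213, 1.207, -1.214]
ft_force: [-3.5, -0.8, 4.6]
grip_width: 0.137
t 37.5 p [0.4961 0.0479 0.0345] rv [ 1.213  1.207 -1.214] f [-3.5 -0.8  4.6] g 0.137
rot units [-0.01 -0.    0.01] travel cur [-0.002  0.003 -0.002] travel final [-0.002  0.003 -0.002]
```

```bash
python3 -m jog '[{"rot":[0,0,0],"travel":[-0.002,0.02,0],"jaw":1},{"rot":[0,0,0],"travel":[0,0.02,0],"jaw":1},{"rot":[0,0,0],"travel":[0,0.02,0],"jaw":1},{"rot":[0,0,0],"travel":[0,0.02,0],"jaw":1},{"rot":[0,0,0],"travel":[0,0.02,0],"jaw":1},{"rot":[0,0,0],"travel":[0,0.02,0],"jaw":1},{"rot":[0,0,0],"travel":[0,0,0],"jaw":1}]' 15
python3 -m jog '[{"rot":[0,0,0],"travel":[0,0.01,0],"jaw":1},{"rot":[0,0,0],"travel":[0,0.007,0],"jaw":1},{"rot":[0,0,0],"travel":[0,0.005,0],"jaw":1},{"rot":[0,0,0],"travel":[0,0.004,0],"jaw":1},{"rot":[0,0,0],"travel":[0,0.004,0],"jaw":1},{"rot":[0,0,0],"travel":[0,0,0],"jaw":1}]' 15
```

```text
time: 38.2
position: [0.5334, 0.0476, 0.035]
tool_rot: [1.213, 1.205, -1.213]
ft_force: [0.3, 0.3, -0.9]
grip_width: 0.136
time: 38.8
position: [0.5415, 0.0478, 0.035]
tool_rot: [1.214, 1.206, -1.213]
ft_force: [-0.5, 0.3, -0.3]
grip_width: 0.139
```

```bash
python3 -m jog '[{"rot":[0,0,0],"travel":[0,0.004,0],"jaw":1},{"rot":[0,0,0],"travel":[0,0.004,0],"jaw":1},{"rot":[0,0,0],"travel":[0,0.004,0],"jaw":1},{"rot":[0,0,0],"travel":[0,0,0],"jaw":1}]' 15
python3 -m jog '[{"rot":[0,0,0],"travel":[0,0.004,0],"jaw":1},{"rot":[0,0,0],"travel":[0,0.003,0],"jaw":1},{"rot":[0,0,0],"travel":[0,0,0],"jaw":1}]' 15
python3 -m jog '[{"rot":[0,0,0],"travel":[0,0.004,0],"jaw":1},{"rot":[0,0,0],"travel":[0,0,0],"jaw":1}]' 15
```

```text
time: 39.2
position: [0.5452, 0.0477, 0.035]
tool_rot: [1.213, 1.206, -1.213]
ft_force: [0.3, 0.3, -1.3]
grip_width: 0.138
time: 39.5
position: [0.5472, 0.0477, 0.035]
tool_rot: [1.213, 1.206, -1.213]
ft_force: [-0.1, -0.7, -0.5]
grip_width: 0.137
time: 39.7
position: [0.5474, 0.0477, 0.0347]
tool_rot: [1.212, 1.208, -1.215]
ft_force: [-2.5, -0.6, -1.3]
grip_width: 0.132
```

Touching at the same depth; a hair more, then release and rise.

```bash
python3 -m jog '[{"rot":[0,0,0],"travel":[0,0.003,0],"jaw":1},{"rot":[0,0,0],"travel":[0,0,0],"jaw":1}]' 15
python3 -m jog '[{"rot":[0,0,0],"travel":[0,-0.004,0],"jaw":1},{"rot":[0,0,0],"travel":[0,0,0],"jaw":0.5},{"rot":[0,0,0],"travel":[0,0,0],"jaw":0.4},{"rot":[0,0,0],"travel":[0,0,0],"jaw":0.4},{"rot":[0,0,0],"travel":[-0.05,0,0],"jaw":0.4},{"rot":[0,0,0],"travel":[-0.12,0,0],"jaw":0},{"rot":[0,0,0],"travel":[-0.14,0,0],"jaw":0},{"rot":[0,0,0],"travel":[-0.1,0,0],"jaw":0}]' 15
python3 -m jog '[{"rot":[0,0,0],"travel":[0,-0.1,0],"jaw":0},{"rot":[0,0,0],"travel":[0,-0.1,-0.13],"jaw":0},{"rot":[0,0,0],"travel":[0,-0.05,-0.13],"jaw":0},{"rot":[0,0,0],"travel":[0,0,-0.13],"jaw":0},{"rot":[0,0,0],"travel":[0,0,-0.13],"jaw":0},{"rot":[0,0,0],"travel":[0,0,-0.1],"jaw":0},{"rot":[0,0,0],"travel":[0,0,-0.1],"jaw":0},{"rot":[0,0,0],"travel":[0,0,0],"jaw":0}]' 15
python3 - <<'E'
from h import *
st();snap('scene','s11'); snap('top','t11'); crop('s11','s11c',205,170,345,280,5.5); crop('t11','t11c',110,150,330,275,3.6)
E
```

```text
time: 39.9
position: [0.5473, 0.0476, 0.0346]
tool_rot: [1.212, 1.21, -1.216]
ft_force: [-6.7, 0.9, 2.3]
grip_width: 0.133
time: 40.7
position: [0.5492, 0.0471, 0.1615]
tool_rot: [1.216, 1.204, -1.211]
ft_force: [0.6, 0.4, 0.9]
grip_width: 0.465
time: 41.5
position: [0.4736, 0.2694, 0.1589]
tool_rot: [1.211, 1.209, -1.207]
ft_force: [-0.2, -0.0, -0.4]
grip_width: 0.503
t 41.5 p [0.4736 0.2694 0.1589] rv [ 1.211  1.209 -1.207] f [-0.2 -0.  -0.4] g 0.503
```

View pics/s11.png

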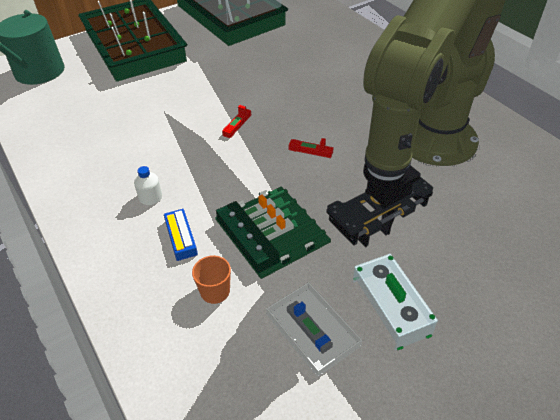

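View pics/s11c.png

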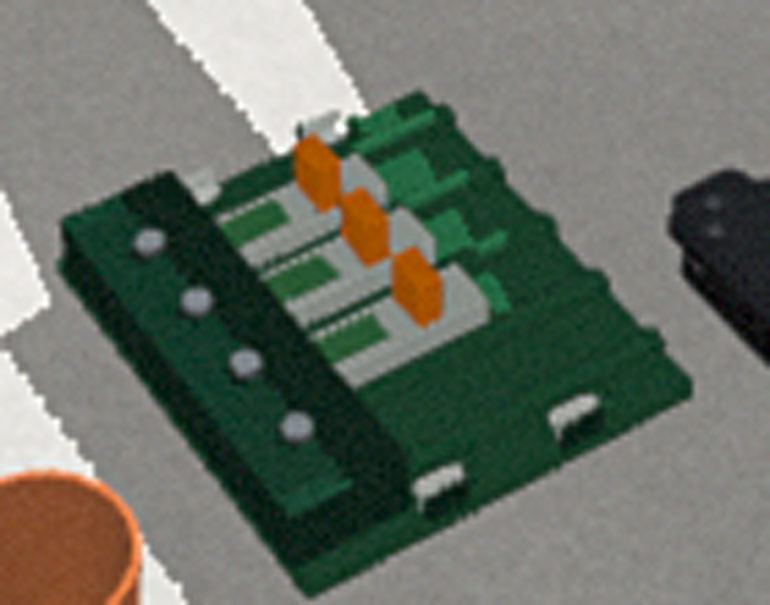

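View pics/t11c.png

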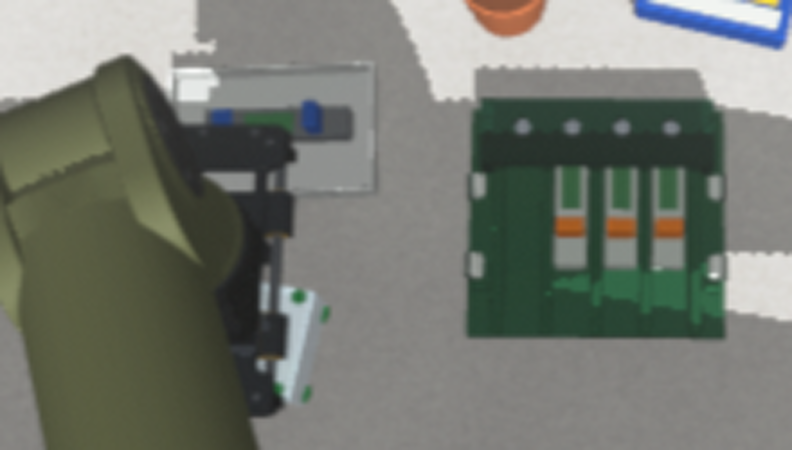

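```bash
python3 - <<'E'
from h import *
c=np.array([.4673,.3423]);t=-.1829
for m in [(37,78,56),(37,-78,56),(-37,-78,56),(-37,78,56),(0,28,86),(0,-28,86)]:
    x,y,z=np.array(m)/1000
    print(m,w2px('scene',[c[0]+x*np.cos(t)-y*np.sin(t),c[1]+x*np.sin(t)+y*np.cos(t),z]).round(1))
crop('s11','s11d',345,245,445,355,5.4)
E
python3 go.py 0.4673 0.3423 0.11 -10.5
```

```text
(37, 78, 56) [397.8 329. ]
(37, -78, 56) [358.5 268.2]
(-37, -78, 56) [389.3 257. ]
(-37, 78, 56) [430.9 315.7]
(0, 28, 86) [403.1 293.4]
(0, -28, 86) [388.2 271.8]
t 41.6 p [0.4746 0.2642 0.1587] rv [ 1.213  1.206 -1.212] f [-0.1  0.8 -0. ] g 0.5
rot units [ 2.04  0.   -0.01] travel cur [ 0.162 -0.026 -0.26 ] travel final [ 0.162 -0.071 -0.251]
```

View pics/s11d.png

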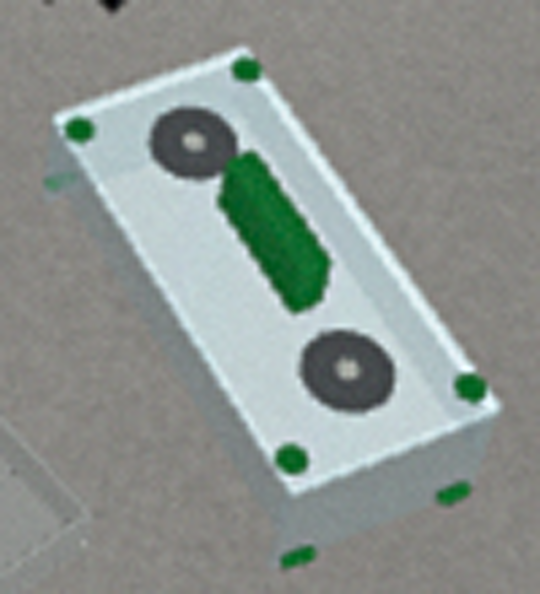

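```bash
python3 - <<'E'
from fit import *
j=(122,160,5.6);d=(345,245,5.4);T,S='top','scene'
M=[(37,78,56),(37,-78,56),(-37,-78,56),(-37,78,56)]
a=[(T,j,96,349),(T,j,398,405),(T,j,363,550),(T,j,59,492)]
b=[(S,d,291,460),(S,d,80,130),(S,d,246,70),(S,d,470,388)]
for o in (a,b,a+b): print(fit([(*q,m) for q,m in zip(o,M*2)],guess=(.45,.3,-.1),show=False))
E
```

```text
[ 0.46730304  0.34230705 -0.18288606]
[ 0.46702478  0.34432344 -0.18653464]
[ 0.46708146  0.34365383 -0.18500847]
```

```bash
python3 -m jog '[{"rot":[0.7,0,0],"travel":[0,0,0],"jaw":0},{"rot":[0.7,0,0],"travel":[0,0,0],"jaw":0},{"rot":[0.66,0,0],"travel":[0,0,0],"jaw":0},{"rot":[0,0,0],"travel":[0.04,-0.035,-0.12],"jaw":0},{"rot":[0,0,0],"travel":[0.06,-0.035,-0.13],"jaw":0},{"rot":[0,0,0],"travel":[0.06,0,0],"jaw":0},{"rot":[0,0,0],"travel":[0,0,0],"jaw":0},{"rot":[0,0,0],"travel":[0,0,0],"jaw":0}]' 25
python3 - <<'E'
from h import *
snap('scene','s12'); crop('s12','s12c',330,190,460,360,4.5)
E
python3 go.py 0.4671 0.3437 0.062 -10.6
```

```text
time: 42.4
position: [0.4684, 0.3395, 0.1108]
tool_rot: [1.347, 1.113, -1.346]
ft_force: [-0.0, 0.0, 0.8]
grip_width: 0.498
t 42.45 p [0.4688 0.3398 0.1113] rv [ 1.348  1.114 -1.346] f [ 0.3 -0.2  0.6] g 0.498
rot units [-0.04 -0.01 -0.01] travel cur [ 0.164 -0.008 -0.011] travel final [ 0.164 -0.008 -0.012]
```

View pics/s12c.png

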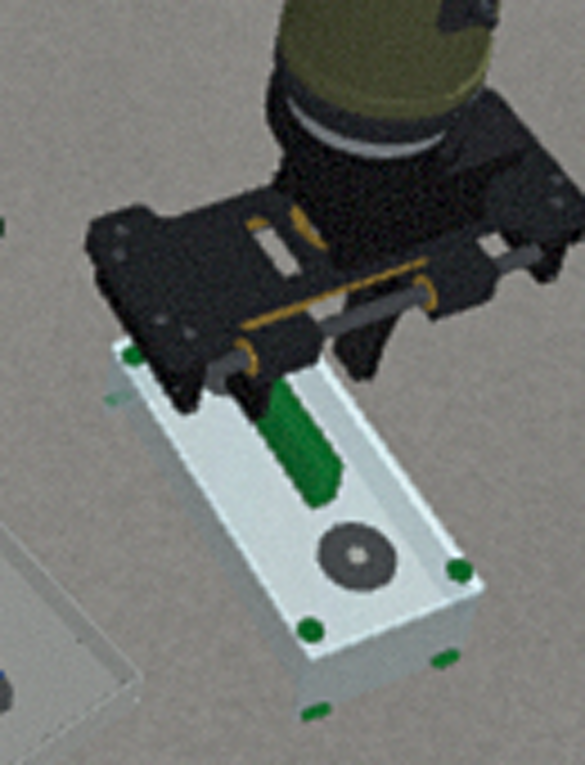

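```bash
python3 -m jog '[{"rot":[-0.04,0,0],"travel":[0.06,-0.007,-0.012],"jaw":0},{"rot":[0,0,0],"travel":[0.06,0,0],"jaw":0},{"rot":[0,0,0],"travel":[0.03,0,0],"jaw":0},{"rot":[0,0,0],"travel":[0.01,0,0],"jaw":0},{"rot":[0,0,0],"travel":[0,0,0],"jaw":0},{"rot":[0,0,0],"travel":[0,0,0],"jaw":0}]' 40
python3 go.py 0.4671 0.3437 0.062 -10.6
python3 -m jog '[{"rot":[0,0,0],"travel":[0,0,0],"jaw":0.3},{"rot":[0,0,0],"travel":[0,0,0],"jaw":1},{"rot":[0,0,0],"travel":[0,0,0],"jaw":1},{"rot":[0,0,0],"travel":[0,0,0],"jaw":1},{"rot":[0,0,0],"travel":[0,0,0],"jaw":1}]' 40
python3 go.py 0.4671 0.3437 0.062 -10.6
```

```text
time: 43.05
position: [0.4668, 0.3457, 0.063]
tool_rot: [1.344, 1.117, -1.341]
ft_force: [0.8, 0.1, -0.5]
grip_width: 0.503
t 43.05 p [0.4668 0.3457 0.063 ] rv [ 1.344  1.117 -1.341] f [ 0.8  0.1 -0.5] g 0.503
rot units [ 0.03 -0.02 -0.01] travel cur [0.003 0.002 0.006] travel final [0.003 0.002 0.006]
time: 43.55
position: [0.4661, 0.3457, 0.0621]
tool_rot: [1.342, 1.117, -1.342]
ft_force: [1.1, -0.1, 0.8]
grip_width: 0.16
t 43.55 p [0.4661 0.3457 0.0621] rv [ 1.342  1.117 -1.342] f [ 1.1 -0.1  0.8] g 0.16
rot units [ 0.04 -0.   -0.  ] travel cur [0.    0.004 0.006] travel final [0.    0.004 0.006]
```

```bash
python3 -m jog '[{"rot":[0,0,0],"travel":[-0.05,0,0],"jaw":1},{"rot":[0,0,0],"travel":[-0.1,0,0],"jaw":1},{"rot":[0,0,0],"travel":[-0.1,0,0],"jaw":1},{"rot":[0,0,0],"travel":[-0.1,0,0],"jaw":1},{"rot":[-0.7,0,0],"travel":[-0.03,0,0],"jaw":1},{"rot":[-0.7,0,0],"travel":[0,0,0],"jaw":1},{"rot":[-0.62,0,0],"travel":[0,0,0],"jaw":1},{"rot":[0,0,0],"travel":[0,0,0],"jaw":1}]' 40
python3 go.py 0.5545 0.0295 0.17 -0.3
```

```text
time: 44.35
position: [0.466, 0.3455, 0.1768]
tool_rot: [1.214, 1.207, -1.213]
ft_force: [0.0, -0.7, -1.5]
grip_width: 0.157
t 44.35 p [0.466  0.3455 0.1768] rv [ 1.214  1.207 -1.213] f [ 0.  -0.7 -1.5] g 0.157
rot units [-0.01 -0.01 -0.  ] travel cur [0.022 0.301 1.052] travel final [0.023 0.301 1.052]
```

```bash
python3 -m jog '[{"rot":[0,0,0],"travel":[0,0.04,0.1],"jaw":1},{"rot":[0,0,0],"travel":[0,0.04,0.14],"jaw":1},{"rot":[0,0,0],"travel":[0,0.04,0.14],"jaw":1},{"rot":[0,0,0],"travel":[0,0.04,0.14],"jaw":1},{"rot":[0,0,0],"travel":[0,0.04,0.14],"jaw":1},{"rot":[0,0,0],"travel":[0,0.04,0.14],"jaw":1},{"rot":[0,0,0],"travel":[0,0.04,0.14],"jaw":1},{"rot":[0,0,0],"travel":[0,0.021,0.112],"jaw":1}]' 40
python3 -m jog '[{"rot":[0,0,0],"travel":[0,0,0],"jaw":1},{"rot":[0,0,0],"travel":[0,0,0],"jaw":1},{"rot":[0,0,0],"travel":[0.06,0,0],"jaw":1},{"rot":[0,0,0],"travel":[0.06,0,0],"jaw":1},{"rot":[0,0,0],"travel":[0.03,0,0],"jaw":1},{"rot":[0,0,0],"travel":[0,0,0],"jaw":1},{"rot":[0,0,0],"travel":[0,0,0],"jaw":1},{"rot":[0,0,0],"travel":[0,0,0],"jaw":1}]' 40
python3 go.py 0.5545 0.0295 0.082 -0.3
python3 - <<'E'
from h import *
snap('scene','s13'); crop('s13','s13c',200,120,345,260,4.2)
E
```

```text
time: 45.15
position: [0.5549, 0.0263, 0.1767]
tool_rot: [1.216, 1.204, -1.216]
ft_force: [-0.3, 0.3, -1.6]
grip_width: 0.156
time: 45.95
position: [0.5551, 0.0299, 0.1319]
tool_rot: [1.214, 1.206, -1.212]
ft_force: [0.0, 0.5, -2.2]
grip_width: 0.157
t 45.95 p [0.5551 0.0299 0.1319] rv [ 1.214  1.206 -1.212] f [ 0.   0.5 -2.2] g 0.157
rot units [-0.   -0.01 -0.02] travel cur [ 0.166 -0.002  0.001] travel final [ 0.166 -0.002  0.001]
```

View pics/s13c.png

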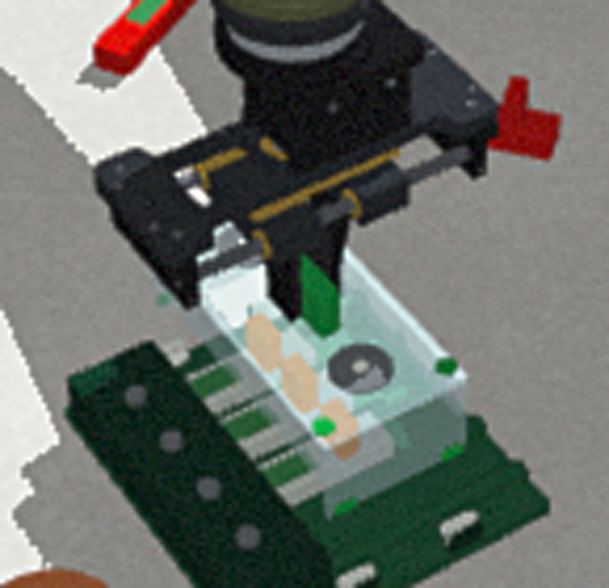

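```bash
python3 - <<'E'
from fit import *
k=(200,120,4.2)
print(fit([('scene',k,446,366,(-37,78,56)),('scene',k,323,427,(37,78,56))],z0=.0698,guess=(.55,.03,0)))
E
```

```text
[[-0.1, 0.1], [0.1, -0.0]]
[ 0.55516713  0.02854713 -0.00405125]
```

```bash
python3 - <<'E'
from fit import *
f=(212,180,6);S='scene';T='top';e=(234,170,7.4)
print('dock scene',fit([(S,f,713,372,(-100,105,0)),(S,f,297,592,(90,105,0)),(S,f,22,228,(90,-105,0)),(S,f,415,40,(-100,-105,10))]))
print('dock top',fit([(T,e,43,545,(-100,105,5)),(T,e,573,548,(-100,-105,5)),(T,e,310,197,(35,0,44)),(T,e,310,55,(90,0,44))]))
E
```

```text
[[0.1, -0.3], [-0.6, 0.1], [0.0, 1.3], [0.5, -1.0]]
dock scene [ 0.56324132  0.02755755 -0.0066452 ]
[[-0.2, 0.2], [0.2, 0.2], [-0.1, -0.7], [0.1, 0.2]]
dock top [ 0.56367313  0.02661995 -0.00274883]
```

```bash
python3 -m jog '[{"rot":[0,0,0],"travel":[0.04,-0.002,0.002],"jaw":1},{"rot":[0,0,0],"travel":[0.05,0,0],"jaw":1},{"rot":[0,0,0],"travel":[0.04,0,0],"jaw":1},{"rot":[0,0,0],"travel":[0.015,0,0],"jaw":1},{"rot":[0,0,0],"travel":[0,0,0],"jaw":1},{"rot":[0,0,0],"travel":[0,0,0],"jaw":1}]' 40
python3 go.py 0.5545 0.029 0.082 -0.3
python3 -m jog '[{"rot":[0,0,0],"travel":[0.01,0,0],"jaw":1},{"rot":[0,0,0],"travel":[0.007,0,0],"jaw":1},{"rot":[0,0,0],"travel":[0,0,0],"jaw":1}]' 40
python3 go.py 0.5545 0.029 0.082 -0.3
```

```text
time: 46.6
position: [0.554, 0.0287, 0.0875]
tool_rot: [1.213, 1.206, -1.214]
ft_force: [1.3, 0.2, -2.2]
grip_width: 0.156
t 46.6 p [0.554  0.0287 0.0875] rv [ 1.213  1.206 -1.214] f [ 1.3  0.2 -2.2] g 0.156
rot units [-0.01  0.   -0.  ] travel cur [ 0.018  0.001 -0.001] travel final [ 0.018  0.001 -0.001]
time: 46.9
position: [0.5538, 0.029, 0.0823]
tool_rot: [1.213, 1.207, -1.213]
ft_force: [-0.7, -1.1, -1.2]
grip_width: 0.157
t 46.9 p [0.5538 0.029  0.0823] rv [ 1.213  1.207 -1.213] f [-0.7 -1.1 -1.2] g 0.157
rot units [-0. -0.  0.] travel cur [0.001 0.002 0.   ] travel final [0.001 0.002 0.   ]
```

```bash

python3 -m jog '[{"rot":[0,0,0],"travel":[0.005,0.002,0],"jaw":1},{"rot":[0,0,0],"travel":[0,0,0],"jaw":1}]' 40
python3 -m jog '[{"rot":[0,0,0],"travel":[0.005,0,0],"jaw":1},{"rot":[0,0,0],"travel":[0,0,0],"jaw":1}]' 40
python3 - <<'E'
from h import *
st();snap('scene','s14'); crop('s14','s14c',200,150,345,280,5)
E
```

```text
time: 47.1
position: [0.5548, 0.0296, 0.0811]
tool_rot: [1.214, 1.207, -1.212]
ft_force: [-0.8, 1.5, -0.8]
grip_width: 0.157
time: 47.3
position: [0.5551, 0.0297, 0.0806]
tool_rot: [1.214, 1.207, -1.212]
ft_force: [-2.4, 2.8, 7.0]
grip_width: 0.158
t 47.3 p [0.5551 0.0297 0.0806] rv [ 1.214  1.207 -1.212] f [-2.4  2.8  7. ] g 0.158
```

View pics/s14c.png

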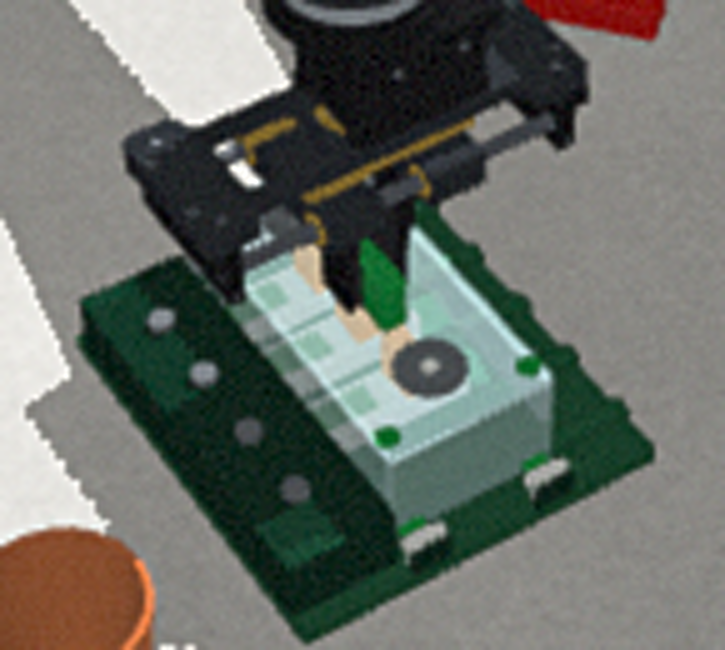

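```bash
python3 -m jog '[{"rot":[0,0,0],"travel":[-0.004,0,0],"jaw":1},{"rot":[0,0,0],"travel":[0,0,0],"jaw":0.4},{"rot":[0,0,0],"travel":[0,0,0],"jaw":0.4},{"rot":[0,0,0],"travel":[0,0,0],"jaw":0.4},{"rot":[0,0,0],"travel":[-0.06,0,0],"jaw":0.4},{"rot":[0,0,0],"travel":[-0.1,0,0],"jaw":0.4},{"rot":[0,0,0],"travel":[0,0,0],"jaw":1},{"rot":[0,0,0],"travel":[0,0,0],"jaw":1}]' 30
python3 - <<'E'
from h import *
st();snap('scene','s15'); crop('s15','s15c',200,150,345,280,5)
c=np.array([.5551,.0277]);t=-.005
for m in [(37,78),(37,-78),(-37,-78),(-37,78)]:
    x,y=np.array(m)/1000; print(m,c+[x*np.cos(t)-y*np.sin(t),x*np.sin(t)+y*np.cos(t)])
E
python3 go.py 0.592 0.105 0.09 -0.3
```

```text
time: 48.15
position: [0.5548, 0.0289, 0.1289]
tool_rot: [1.214, 1.206, -1.212]
ft_force: [-0.9, -0.0, -0.2]
grip_width: 0.195
t 48.15 p [0.5548 0.0289 0.1289] rv [ 1.214  1.206 -1.212] f [-0.9 -0.  -0.2] g 0.195
(37, 78) [0.59248954 0.10551403]
(37, -78) [ 0.59170954 -0.05048402]
(-37, -78) [ 0.51771046 -0.05011403]
(-37, 78) [0.51849046 0.10588402]
t 48.2 p [0.5541 0.029  0.1281] rv [ 1.213  1.207 -1.214] f [ 0.3  0.  -0.3] g 0.154
rot units [-0. -0.  0.] travel cur [ 0.127  0.125 -0.254] travel final [ 0.127  0.125 -0.254]
```

View pics/s15c.png

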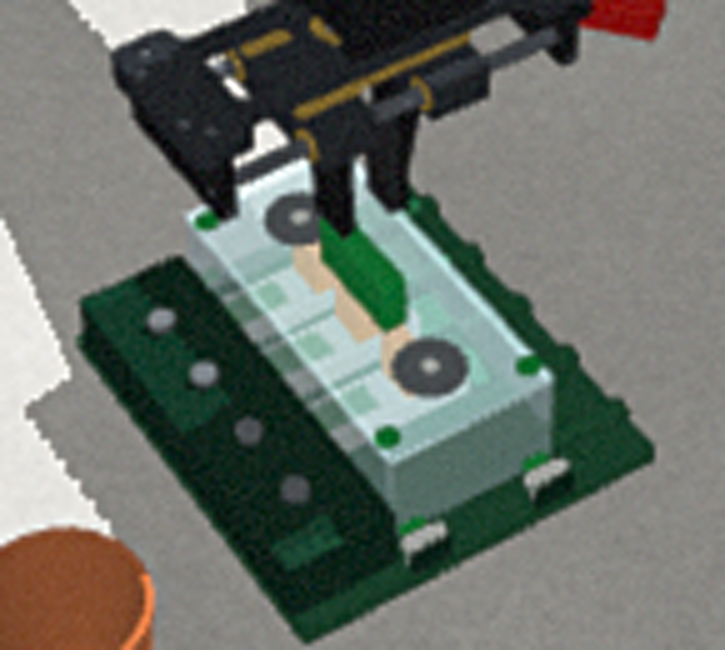

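```bash
python3 -m jog '[{"rot":[0,0,0],"travel":[0,0.063,-0.127],"jaw":1},{"rot":[0,0,0],"travel":[0,0.064,-0.128],"jaw":1},{"rot":[0,0,0],"travel":[0.05,0,0],"jaw":1},{"rot":[0,0,0],"travel":[0.07,0,0],"jaw":1},{"rot":[0,0,0],"travel":[0,0,0],"jaw":1},{"rot":[0,0,0],"travel":[0,0,0],"jaw":1},{"rot":[0,0,0],"travel":[0,0,0],"jaw":1}]' 30
python3 go.py 0.592 0.1055 0.066 -0.3
```

```text
time: 48.9
position: [0.5933, 0.1047, 0.0932]
tool_rot: [1.214, 1.206, -1.213]
ft_force: [-0.5, -0.5, 0.8]
grip_width: 0.006
t 48.9 p [0.5933 0.1047 0.0932] rv [ 1.214  1.206 -1.213] f [-0.5 -0.5  0.8] g 0.006
rot units [-0.01 -0.   -0.01] travel cur [ 0.091 -0.004 -0.003] travel final [ 0.091 -0.004 -0.003]
```

```bash
python3 -m jog '[{"rot":[0,0,0],"travel":[0.03,-0.004,-0.003],"jaw":1},{"rot":[0,0,0],"travel":[0.02,0,0],"jaw":1},{"rot":[0,0,0],"travel":[0.01,0,0],"jaw":1},{"rot":[0,0,0],"travel":[0.007,0,0],"jaw":1},{"rot":[0,0,0],"travel":[0.005,0,0],"jaw":1},{"rot":[0,0,0],"travel":[0,0,0],"jaw":1}]' 30
python3 -m jog '[{"rot":[0,0,0],"travel":[0.007,0,0],"jaw":1},{"rot":[0,0,0],"travel":[0.007,0,0],"jaw":1},{"rot":[0,0,0],"travel":[0,0,0],"jaw":1}]' 30
```

```text
time: 49.5
position: [0.5931, 0.1068, 0.072]
tool_rot: [1.215, 1.206, -1.21]
ft_force: [0.8, 1.8, 3.7]
grip_width: 0.004
time: 49.8
position: [0.5945, 0.1079, 0.0686]
tool_rot: [1.217, 1.205, -1.207]
ft_force: [3.2, 2.1, 5.0]
grip_width: 0.006
```

```bash
python3 -m jog '[{"rot":[0,0,0],"travel":[0.006,0,0],"jaw":1},{"rot":[0,0,0],"travel":[0.006,0,0],"jaw":1},{"rot":[0,0,0],"travel":[0,0,0],"jaw":1}]' 30
python3 -m jog '[{"rot":[0,0,0],"travel":[0.006,0,0],"jaw":1},{"rot":[0,0,0],"travel":[0.006,0,0],"jaw":1},{"rot":[0,0,0],"travel":[0,0,0],"jaw":1}]' 30
```

```text
time: 50.1
position: [0.5949, 0.1082, 0.0671]
tool_rot: [1.219, 1.206, -1.206]
ft_force: [-1.5, 4.0, 19.4]
grip_width: 0.003
time: 50.4
position: [0.5952, 0.1083, 0.0665]
tool_rot: [1.22, 1.208, -1.206]
ft_force: [-9.4, 2.5, 38.9]
grip_width: 0.005
```

```bash
python3 -m jog '[{"rot":[0,0,0],"travel":[-0.04,0,0],"jaw":1},{"rot":[0,0,0],"travel":[-0.06,0,0],"jaw":1},{"rot":[0,0,0],"travel":[-0.06,0,0],"jaw":1},{"rot":[0,0,0],"travel":[0,0,0],"jaw":1},{"rot":[0,0,0],"travel":[0,0,0],"jaw":1}]' 30
python3 - <<'E'
from h import *
st();snap('scene','s16'); crop('s16','s16c',200,150,345,280,5)
E
python3 go.py 0.5185 0.106 0.09 -0.3
```

```text
time: 50.9
position: [0.5919, 0.1062, 0.1078]
tool_rot: [1.214, 1.207, -1.213]
ft_force: [0.2, -0.4, -0.3]
grip_width: 0.005
t 50.9 p [0.5919 0.1062 0.1078] rv [ 1.214  1.207 -1.213] f [ 0.2 -0.4 -0.3] g 0.005
t 50.95 p [0.5914 0.1062 0.1071] rv [ 1.213  1.207 -1.214] f [-0.  -0.5 -1.1] g -0.003
rot units [-0.    0.    0.01] travel cur [ 0.057 -0.243  0.002] travel final [ 0.057 -0.243  0.002]
```

View pics/s16c.png

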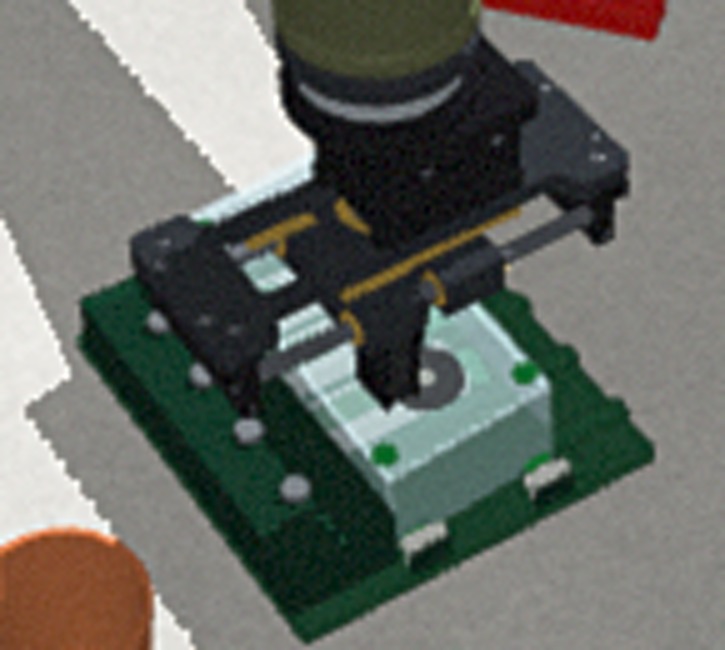

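```bash
python3 -m jog '[{"rot":[0,0,0],"travel":[0,-0.12,0.001],"jaw":1},{"rot":[0,0,0],"travel":[0,-0.123,0],"jaw":1},{"rot":[0,0,0],"travel":[0.04,0,0],"jaw":1},{"rot":[0,0,0],"travel":[0.03,0,0],"jaw":1},{"rot":[0,0,0],"travel":[0.02,0,0],"jaw":1},{"rot":[0,0,0],"travel":[0.01,0,0],"jaw":1},{"rot":[0,0,0],"travel":[0,0,0],"jaw":1},{"rot":[0,0,0],"travel":[0,0,0],"jaw":1}]' 30
python3 -m jog '[{"rot":[0,0,0],"travel":[0.008,0,0],"jaw":1},{"rot":[0,0,0],"travel":[0.008,0,0],"jaw":1},{"rot":[0,0,0],"travel":[0,0,0],"jaw":1}]' 30
python3 -m jog '[{"rot":[0,0,0],"travel":[0.006,0,0],"jaw":1},{"rot":[0,0,0],"travel":[0.006,0,0],"jaw":1},{"rot":[0,0,0],"travel":[0,0,0],"jaw":1}]' 30
```

```text
time: 51.75
position: [0.5196, 0.1055, 0.0775]
tool_rot: [1.213, 1.205, -1.214]
ft_force: [-0.4, -0.4, -0.0]
grip_width: 0.001
time: 52.05
position: [0.5187, 0.1061, 0.0727]
tool_rot: [1.213, 1.207, -1.214]
ft_force: [-1.2, -0.8, 1.0]
grip_width: 0.004
time: 52.35
position: [0.519, 0.1064, 0.0689]
tool_rot: [1.214, 1.206, -1.213]
ft_force: [-0.0, -0.9, -0.3]
grip_width: 0.005
```

```bash
python3 -m jog '[{"rot":[0,0,0],"travel":[0.006,0,0],"jaw":1},{"rot":[0,0,0],"travel":[0.006,0,0],"jaw":1},{"rot":[0,0,0],"travel":[0,0,0],"jaw":1}]' 30
python3 -m jog '[{"rot":[0,0,0],"travel":[0.005,0,0],"jaw":1},{"rot":[0,0,0],"travel":[0.003,0,0],"jaw":1},{"rot":[0,0,0],"travel":[0,0,0],"jaw":1}]' 30
```

```text
time: 52.65
position: [0.5193, 0.1064, 0.0671]
tool_rot: [1.214, 1.208, -1.213]
ft_force: [-5.7, -0.6, 14.9]
grip_width: 0.005
time: 52.95
position: [0.5194, 0.1064, 0.0668]
tool_rot: [1.215, 1.21, -1.214]
ft_force: [-12.7, -2.3, 34.6]
grip_width: 0.006
```

Down. Next corner (−37, −78), going around the handle at safe height.

```bash
python3 -m jog '[{"rot":[0,0,0],"travel":[-0.05,0,0],"jaw":1},{"rot":[0,0,0],"travel":[-0.09,0,0],"jaw":1},{"rot":[0,0,0],"travel":[-0.03,0,0.1],"jaw":1},{"rot":[0,0,0],"travel":[0,0,0.14],"jaw":1},{"rot":[0,0,0],"travel":[0,0,0.14],"jaw":1},{"rot":[0,0,0],"travel":[0,0,0.14],"jaw":1},{"rot":[0,0,0],"travel":[0,0,0],"jaw":1},{"rot":[0,0,0],"travel":[0,0,0],"jaw":1}]' 30
python3 - <<'E'
from h import *
snap('scene','s17'); crop('s17','s17c',200,130,345,270,5)
E
python3 go.py 0.518 -0.050 0.078 -0.3
```

```text
time: 53.75
position: [0.518, -0.0507, 0.1142]
tool_rot: [1.216, 1.205, -1.215]
ft_force: [1.1, 0.1, -0.2]
grip_width: 0.006
t 53.8 p [ 0.5181 -0.0492  0.1141] rv [ 1.214  1.207 -1.213] f [0.1 0.7 0.3] g 0.003
rot units [-0.01 -0.01 -0.  ] travel cur [ 0.12  -0.001  0.003] travel final [ 0.12  -0.     0.003]
```

View pics/s17c.png

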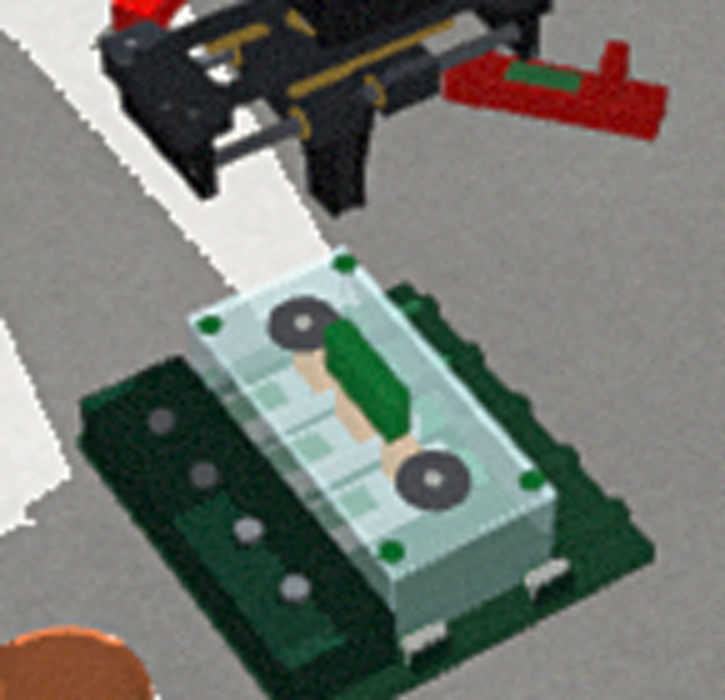

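```bash
python3 -m jog '[{"rot":[0,0,0],"travel":[0.06,0,0.002],"jaw":1},{"rot":[0,0,0],"travel":[0.04,0,0],"jaw":1},{"rot":[0,0,0],"travel":[0.02,0,0],"jaw":1},{"rot":[0,0,0],"travel":[0.01,0,0],"jaw":1},{"rot":[0,0,0],"travel":[0,0,0],"jaw":1},{"rot":[0,0,0],"travel":[0,0,0],"jaw":1}]' 30
python3 -m jog '[{"rot":[0,0,0],"travel":[0.007,0,0],"jaw":1},{"rot":[0,0,0],"travel":[0.006,0,0],"jaw":1},{"rot":[0,0,0],"travel":[0,0,0],"jaw":1}]' 30
python3 -m jog '[{"rot":[0,0,0],"travel":[0.006,0,0],"jaw":1},{"rot":[0,0,0],"travel":[0.006,0,0],"jaw":1},{"rot":[0,0,0],"travel":[0,0,0],"jaw":1}]' 30
```

```text
time: 54.4
position: [0.5184, -0.0501, 0.0754]
tool_rot: [1.213, 1.206, -1.212]
ft_force: [-0.1, -0.5, 0.6]
grip_width: 0.007
time: 54.7
position: [0.5193, -0.0509, 0.0724]
tool_rot: [1.214, 1.204, -1.212]
ft_force: [-0.0, 0.9, 5.4]
grip_width: 0.001
time: 55.0
position: [0.518, -0.0504, 0.0676]
tool_rot: [1.214, 1.206, -1.213]
ft_force: [-0.3, 0.1, -0.6]
grip_width: 0.003
```

```bash
python3 -m jog '[{"rot":[0,0,0],"travel":[0.006,0,0],"jaw":1},{"rot":[0,0,0],"travel":[0.005,0,0],"jaw":1},{"rot":[0,0,0],"travel":[0,0,0],"jaw":1}]' 30
python3 -m jog '[{"rot":[0,0,0],"travel":[0.003,0,0],"jaw":1},{"rot":[0,0,0],"travel":[0,0,0],"jaw":1}]' 30
python3 -m jog '[{"rot":[0,0,0],"travel":[-0.05,0,0],"jaw":1},{"rot":[0,0,0],"travel":[-0.06,0,0],"jaw":1},{"rot":[0,0,0],"travel":[0,0.12,0],"jaw":1},{"rot":[0,0,0],"travel":[0,0.125,0],"jaw":1},{"rot":[0,0,0],"travel":[0,0,0],"jaw":1},{"rot":[0,0,0],"travel":[0,0,0],"jaw":1}]' 30
python3 go.py 0.592 -0.050 0.077 -0.3
```

```text
time: 55.3
position: [0.5181, -0.0503, 0.0662]
tool_rot: [1.214, 1.209, -1.213]
ft_force: [-8.3, 0.8, 21.0]
grip_width: 0.007
time: 55.5
position: [0.5181, -0.0503, 0.0662]
tool_rot: [1.215, 1.21, -1.213]
ft_force: [-10.3, 1.4, 29.1]
grip_width: 0.003
time: 56.1
position: [0.5913, -0.0512, 0.0958]
tool_rot: [1.211, 1.206, -1.215]
ft_force: [0.1, -0.1, -1.1]
grip_width: 0.004
t 56.1 p [ 0.5913 -0.0512  0.0958] rv [ 1.211  1.206 -1.215] f [ 0.1 -0.1 -1.1] g 0.004
rot units [-0.01  0.02  0.02] travel cur [ 0.063  0.002 -0.004] travel final [ 0.063  0.002 -0.004]
```

```bash
python3 -m jog '[{"rot":[0,0,0],"travel":[0.04,0,0],"jaw":1},{"rot":[0,0,0],"travel":[0.02,0,0],"jaw":1},{"rot":[0,0,0],"travel":[0.008,0,0],"jaw":1},{"rot":[0,0,0],"travel":[0.006,0,0],"jaw":1},{"rot":[0,0,0],"travel":[0,0,0],"jaw":1}]' 30
python3 -m jog '[{"rot":[0,0,0],"travel":[0.006,0,0],"jaw":1},{"rot":[0,0,0],"travel":[0.006,0,0],"jaw":1},{"rot":[0,0,0],"travel":[0,0,0],"jaw":1}]' 30
python3 -m jog '[{"rot":[0,0,0],"travel":[0.006,0,0],"jaw":1},{"rot":[0,0,0],"travel":[0.006,0,0],"jaw":1},{"rot":[0,0,0],"travel":[0,0,0],"jaw":1}]' 30
```

```text
time: 56.6
position: [0.5912, -0.0507, 0.0742]
tool_rot: [1.214, 1.207, -1.213]
ft_force: [0.9, -0.2, 0.0]
grip_width: 0.004
time: 56.9
position: [0.5914, -0.0507, 0.0705]
tool_rot: [1.213, 1.207, -1.213]
ft_force: [-0.3, 0.2, -0.8]
grip_width: 0.008
time: 57.2
position: [0.5913, -0.0507, 0.0668]
tool_rot: [1.213, 1.207, -1.214]
ft_force: [-0.4, 0.2, 0.5]
grip_width: 0.008
```

```bash
python3 -m jog '[{"rot":[0,0,0],"travel":[0.006,0,0],"jaw":1},{"rot":[0,0,0],"travel":[0.004,0,0],"jaw":1},{"rot":[0,0,0],"travel":[0,0,0],"jaw":1}]' 30
python3 -m jog '[{"rot":[0,0,0],"travel":[0.004,0,0],"jaw":1},{"rot":[0,0,0],"travel":[0,0,0],"jaw":1}]' 30
python3 -m jog '[{"rot":[0,0,0],"travel":[-0.06,0,0],"jaw":1},{"rot":[0,0,0],"travel":[-0.12,0,0],"jaw":1},{"rot":[0,0,0],"travel":[-0.12,0,0.1],"jaw":1},{"rot":[0,0,0],"travel":[-0.05,0,0.13],"jaw":1},{"rot":[0,0,0],"travel":[0,0,0.13],"jaw":1},{"rot":[0,0,0],"travel":[0,0,0.13],"jaw":1},{"rot":[0,0,0],"travel":[0,0,0.13],"jaw":1},{"rot":[0,0,0],"travel":[0,0,0],"jaw":1}]' 30
python3 - <<'E'
from h import *
st();snap('scene','s18'); crop('s18','s18c',200,170,345,280,5.4); snap('top','t18'); crop('t18','t18c',110,150,330,275,3.6)
E
```

```text
time: 57.5
position: [0.5917, -0.0508, 0.0663]
tool_rot: [1.215, 1.208, -1.213]
ft_force: [-5.4, 1.3, 16.7]
grip_width: 0.004
time: 57.7
position: [0.5917, -0.0508, 0.0662]
tool_rot: [1.215, 1.209, -1.213]
ft_force: [-9.4, 1.3, 23.8]
grip_width: 0.001
time: 58.5
position: [0.5879, -0.2451, 0.1689]
tool_rot: [1.217, 1.198, -1.223]
ft_force: [-0.0, -0.0, 0.0]
grip_width: 0.002
t 58.5 p [ 0.5879 -0.2451  0.1689] rv [ 1.217  1.198 -1.223] f [-0. -0.  0.] g 0.002
```

View pics/s18c.png

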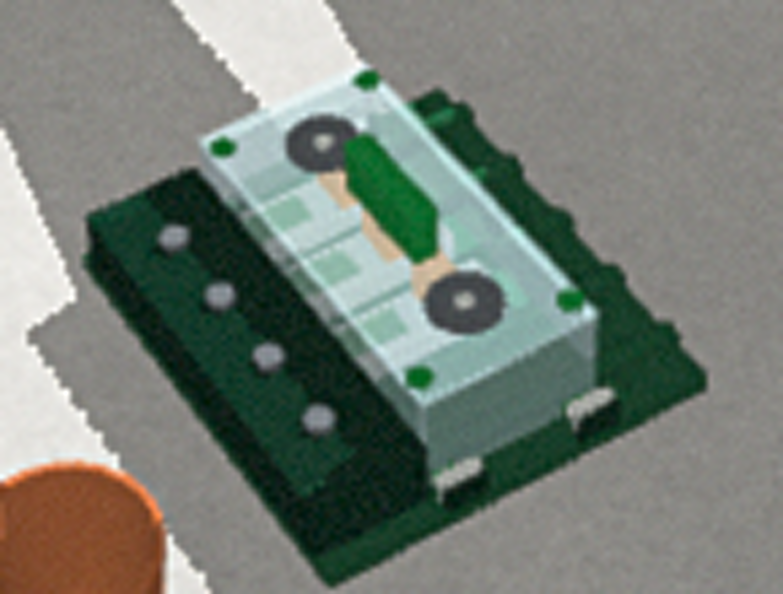

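View pics/s18.png

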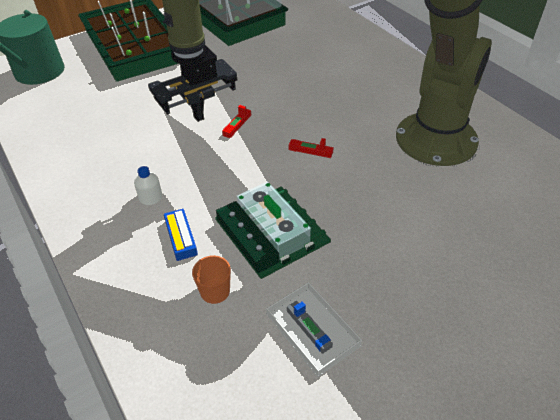

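View pics/t18c.png

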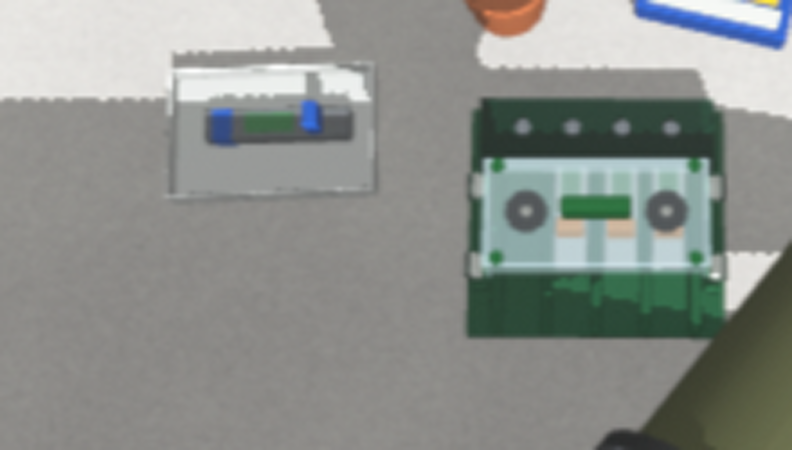

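```bash
python3 - <<'E'
from h import *
from scipy.optimize import least_squares
f=lambda X,Y,x0,y0,s:np.array([x0+(X+.5)/s-.5,y0+(Y+.5)/s-.5])
for n,s,t in [('+x-y',(222,148),(694,166)),('-x-y',(367,80),(696,258)),('-x+y',(571,300),(497,258)),('+x+y',(420,378),(497,166))]:
    a=f(*s,200,170,5.4);b=f(*t,110,150,3.6)
    r=least_squares(lambda p:np.r_[w2px('scene',p)-a,w2px('top',p)-b],[.55,.03,.07]); print(n,r.x.round(4),r.fun.round(1))
st()
E
```

```text
+x-y [ 0.5925 -0.0504  0.0648] [-0.1 -0.  -0.1  0.1]
-x-y [ 0.5183 -0.0509  0.0647] [-0.2 -0.  -0.2  0.2]
-x+y [0.5177 0.1047 0.0642] [-0.4 -0.1 -0.3  0.3]
+x+y [0.5919 0.1056 0.0648] [-0.2 -0.  -0.2  0.2]
t 58.6 p [ 0.59   -0.2383  0.1681] rv [ 1.216  1.205 -1.216] f [0.6 1.1 0.1] g 0.005
```

```bash
python3 -m jog '[{"rot":[0,0,0],"travel":[0,0,0],"jaw":1},{"rot":[0,0,0],"travel":[0,0,0],"jaw":1},{"rot":[0,0,0],"travel":[0,0,0],"jaw":1},{"rot":[0,0,0],"travel":[0,0,0],"jaw":1},{"rot":[0,0,0],"travel":[0,0,0],"jaw":1},{"rot":[0,0,0],"travel":[0,0,0],"jaw":1}]'
python3 -c "
from bench import ctrl
print(ctrl.close_job())"
```

```text
time: 59.2
position: [0.5905, -0.2365, 0.1679]
tool_rot: [1.213, 1.207, -1.213]
ft_force: [-0.5, 0.8, -0.4]
grip_width: 0.009
the job is handed in; nothing more can be done
None
```

The job is done and was handed in at about 59 s of the 210 s allowed; handing in gives no verdict.

- **Spent cartridge:** there was one in the dock. I drew it out from under the hood, and the last pictures show it lying in the white tray.
- **Feed cartridges:** I loaded all three pale ones into three lanes. Each met the end stop at the same depth, with the tool at x ≈ 0.547 m against 0.547 m predicted. The push at the wrist stayed under about 8 N.
- **Cover:** I set it on the clips and pressed each corner until it was down, with 24 to 39 N at the wrist. Only two corners visibly gave way under the finger. The third dropped with little force, and the last was already down when I reached it.
- **Last checks:** from the two cameras, the four corner dots come out at 64.2 to 64.8 mm above the sill. They agree with each other to 0.6 mm and sit 1 to 2 mm below the nominal 66 mm, which is within the cameras' error. The fingertip stopped at 66.2 to 66.8 mm on the corners. The cover is centred to within about 1 mm of the estimated seat.
- **Left alone:** in the last pictures the pot, mist bottle, label box and red look-alikes are where they started. The arm was clear of everything.

No check failed.

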